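Ready for the oven: unclip the pan handle and clear the spices into the caddy

ROBOT

A 6-joint arm with a two-finger parallel gripper is mounted at the origin on a cart in front of the work surface, level with it; the furniture and walls round the work are solid. World frame = base frame: x ahead of the robot, y to its left, z up, the work surface at z = 0. Lengths are in m, angles in rad, forces in N, time in s.
With the tool pointing down it reaches from about 0.375 to 0.9 m from the base axis. Payload 3.1 kg.
Tool frame: the origin (TCP) lies midway between the tips of the shut fingers; the grasp point (between the pads) lies robot.grip_depth behind it (robot.grip_depth is the distance from the TCP to the grasp point, in m); z points along the fingers, y is the line along which they close (so a half turn about z gives the same grasp; the last joint's range is limited). The gripper opens to 87 mm and grips with 3 to 60 N. Pads are 19 mm wide; open, the fingers measure 117 mm over their backs; the gripper's body (75 mm by 190 mm) begins 51 mm behind the grasp point.
Start: joints at [-1.343, 0.527, 1.433, -0, 1.181, -0.178], TCP at [0.247, -0.574, 0.223] pointing down, gripper open.
Joint ranges: [-3.08, 3.08], [-0.75, 2.2], [0.22, 2.44], [-1.43, 4.57], [0, 2.65], [-2.85, 2.85]. Speed limits (rad/s): [2.79, 2.79, 3.14, 3.14, 3.14, 3.14].

INTERFACE

Orientations are given as a unit quaternion [x, y, z, w].
In Python, from rig import robot gives the robot as it stands.
- The arm moves only by the tool tcp_steps, called after "Call:" by a JSON object that holds its "fn" and its "kwargs". Schema: {"type":"object","properties":{"rows":{"type":"array","items":{"type":"number"},"minItems":4,"maxItems":80},"finger_gap":{"type":"number"},"force":{"type":"number"},"only":{"type":"string"},"quiet":{"type":"boolean"},"lines":{"type":"string"}},"required":["rows"],"additionalProperties":false}. rows is one flat list of numbers that holds 1 to 20 rows one after another, with no inner brackets; each row has 4 numbers: dx, dy, dz in m, then a turn about the tool's z in rad; each row shifts and turns the commanded pose from where the row before left it, along the tool's axes as they then stand; what a row does not reach is not made up. A row lasts 1/12 s, in which the tool goes at most 0.0417 m and 0.125 rad, less where a joint would pass 70% of its speed; a pose out of reach is approached as far as the arm can. finger_gap is the finger opening in m, set as the call begins (left out keeps the last). The fingers move at their own pace and stop on an object; force is the grip in N (left out, the last holds). Time passes only in rows, so rows that do not move let the fingers close. The tool returns the time, the measured TCP pose, the force, the opening and the grip force at its end. only (a regular expression) keeps the lines of the reply that match it, lines (a string "A,B") keeps lines A to B, and quiet returns only ok. Input that does not fit is refused with a message, and nothing moves.
- robot.get_obs(): the state, without advancing time (a new reading comes with each control period).
- robot.camera(name): name is "scene" or "top" or "wrist"; returns a dict with "img" (400x640x3 uint8, red, green, blue), "fx", "fy", "cx", "cy" (pixels), "xyz" and "attitude" of the camera in the world. Camera axes: x right, y down, z forward; pixel columns grow to the right and rows downward; lengths in m; the calibration is good to about 2 mm. A picture is of the moment at which its call begins. There is no depth.
- robot.hand_in(): hands the job in; it is judged then, once.
The state is a dict: "time": time; "q": joint angles; "joint_velocities": joint speeds; "joint_torque": joint torques, N m; "position": TCP position; "tool_rot": TCP orientation; "ft_force": force on the tool from outside, world axes, zero at the start; "moment": the same for the moment, N m; "grip_width": finger opening in m; "grip_force": force on a finger pad.
Only numpy, scipy, OpenCV 4.12 (cv2) and the standard library are available. Lean on these libraries where they do the work, as an engineer would, in place of code of your own. Each camera call takes 0.05 s, during which the arm holds its last target. There are 200 camera calls.

TASK

The garlic is seasoned and the pan is ready for the oven, so clear up: squeeze the two red release buttons of the pan's clip-on handle and hold them in while you pull the handle straight out of its socket, without dragging the pan about, and lay it down in the caddy's long front bay. Fold the caddy's carrying bail fully back out of the way, stand every spice jar and the salt shaker that is out on the worktop between the caddy and the pan upright in the caddy, one to a cell, and only when all is loaded swing the bail upright over the jars so that the caddy can be carried away. Keep the garlic in the pan and leave the bowl and the avocado dish where they are.

Things in the scene. Friction and masses are not known exactly. Their poses are not given: they have to be found in the camera images.
- clip_handle: Clip-on pan handle: black, 156 mm long, 22 mm wide, 19 mm high, 0.16 kg, a red release button on each side. Origin: midway between the buttons, at half its height. +x points along it to the pan (steel tongue ends at x = +44), the tail ends at x = -112; +z up. At the start it is clipped to the pan, level, its axis 36 mm above the worktop, sagging up to 3 degrees.
- button_left (a joint): Travel of the release button on the handle's left (+y) side: 0 at rest, 0.0055 m fully pressed inwards, about 6 N, springs back. The button faces span handle x = -13 to +13 mm and are 15 mm high; the pair is 34 mm wide at rest, 23.5 mm pressed. With both pressed the tongue slides out along the handle's -x, free after 40 mm; unpressed, pulling only drags the pan.
- button_right (a joint): The same for the button on the handle's right (-y) side.
- handle_tail (a point): Point on the handle's axis near its tail, 105 mm behind the handle's origin (handle x = -105).
- pan: Dark steel roasting pan, 150 mm across and 48 mm high, 1.2 kg, standing on the worktop with two garlic bulbs in it. Origin: centre of its underside, z up. The steel handle socket is on its -x side; the handle points along the pan's -x.
- pan_socket (a point): Centre of the mouth of the pan's handle socket (in pan frame x = -108, z = 36); while clipped on, the handle's origin lies 20 mm in front of it. The socket is 42 mm wide and 25 mm high outside.
- caddy: Wooden divided caddy, loose, 159 mm deep (x), 292 mm long (y), 1.1 kg. Origin: centre of its underside, z up. Floor 6 mm thick. Along its front (-x) a long open bay, along its back a row of five square jar cells, each 52 x 52 mm inside, 57 mm between centres in y, all at x = +47.5; the walls round the cells reach 50 to 58 mm above the worktop.
- cell_0 (a point): Centre of the inner floor of jar cell 0 (caddy x = 47.5, y = -114, z = 6); cell 0 is at the caddy's -y end.
- cell_1 (a point): Centre of the inner floor of jar cell 1 (caddy x = 47.5, y = -57, z = 6); cell 0 is at the caddy's -y end.
- cell_2 (a point): Centre of the inner floor of jar cell 2 (caddy x = 47.5, y = 0, z = 6); cell 0 is at the caddy's -y end.
- cell_3 (a point): Centre of the inner floor of jar cell 3 (caddy x = 47.5, y = 57, z = 6); cell 0 is at the caddy's -y end.
- cell_4 (a point): Centre of the inner floor of jar cell 4 (caddy x = 47.5, y = 114, z = 6); cell 0 is at the caddy's -y end.
- bay (a point): Centre of the floor of the front bay (caddy x = -28.5, y = 0, z = 6). Inside, the bay measures 90 mm in x by 280 mm in y; its front and end walls reach 40 mm above the worktop.
- bail_part (a joint): Angle of the caddy's carrying bail, in rad. 0: folded back behind the cells (away from the bay), 25 degrees above level; it grows as the bail swings up and forward over the cells; upright at 1.134, stop at 1.22. A stiff hinge: it stays where it is left (0.07 N m). Starts part-way up or upright.
- bail_grip (a point): Middle of the bail's round dark wooden grip (18 mm thick, 104 mm long, along the caddy's y), 100 mm from the hinge axis, which runs along the caddy's y through caddy x = 47.5, z = 50. When upright it is 150 mm above the worktop, its underside 141 mm, over the middle cell.
- jar_1: Spice jar with red cap, 106 mm high, glass 42 mm and cap 45 mm in diameter (cap from 85 mm up). Origin: centre of its underside, z up its axis. 0.11 kg. Stands on the worktop, or is absent.
- jar_2: Second spice jar with red cap, the same size as jar_1. Origin: centre of its underside, z up. May be absent.
- jar_3: Spice jar with white cap and green label, 100 mm high, cap 43 mm in diameter (cap from 79 mm up). Origin: centre of its underside, z up. 0.11 kg. May be absent.
- jar_4: Second spice jar with white cap and green label, the same size as jar_3. Origin: centre of its underside, z up. May be absent.
- shaker: Salt shaker, 90 mm high, glass body 44 mm in diameter, grey cap 34 mm in diameter from 66 mm up. Origin: centre of its underside, z up. 0.10 kg. May be absent.
- garlic_a: Garlic bulb in the pan, 60 mm across. Origin: its underside. Stays in the pan.
- garlic_b: Second garlic bulb in the pan, 60 mm across. Origin: its underside. Stays in the pan.
- bowl: Bystander: small oval bowl, 82 x 102 x 38 mm. Origin: centre of its underside. Leave it.
- dish: Bystander: avocado-shaped dish, 76 x 102 x 55 mm. Origin: centre of its underside. Leave it.

How it is judged:
By the outcome, as a careful person would: the job done as asked, in the order asked, and still so for the second after the job is handed in, with the robot touching nothing.
Of jar_1, jar_2, jar_3, jar_4, shaker only 3 to 5 are there at a start; the rules pass over those that are not, and their reading is None.
At some moment in a run one of caddy may be knocked a few centimetres aside while the robot is not near it.
It also fails if it takes over 210 s, if anything falls off the work surface, if the arm or the gripper's body presses on something with over 40 N, if the wrist force passes 120 N, or if a joint passes its speed limit or range.

## Working session

There is one attempt and no reset: what is moved stays moved. The work goes in short steps, Python scripts to look and compute and a tool call to move; the robot and the scene stay as the last step left them, time stands still between calls to the robot, and variables do not carry over. Pictures are saved under pics/ and viewed, at most 14 in all, crops included, and the job is handed in when it is done.

```bash
ls; mkdir -p pics; cat > h.py <<'E'
import cv2,numpy as np
from scipy.spatial.transform import Rotation as R
from rig import robot
def snap(n,f):
    c=robot.camera(n); cv2.imwrite(f,c["img"][:,:,::-1]); return c
E
python3 - <<'E'
from h import *
import pickle
cs={}
for n in("top","scene"):
    c=snap(n,f"pics/{n}0.png"); cs[n]=c; print(n,c["fx"],c["fy"],c["cx"],c["cy"],c["xyz"],c["attitude"])
pickle.dump(cs,open("c0.pkl","wb"))
o=robot.get_obs(); print(o,robot.grip_depth)
E
```

```text
pics
rig.py
top 481.21791360977693 481.21791360977693 320.7627207107814 201.84243241767481 [-0.5012358  -0.27257852  1.48192561] [ 0.7436672  -0.58168078  0.19873697 -0.26288817]
scene 437.2306389744002 437.2306389744002 315.05547157054696 201.4469337916235 [ 0.02435874 -0.87106864  1.34398256] [ 0.89806265 -0.27580165  0.09084839 -0.33039901]
{'time': 0.1, 'q': array([-1.34348516e+00,  5.28389959e-01,  1.43375064e+00, -1.60315754e-05,
        1.18139066e+00, -1.78462131e-01]), 'joint_velocities': array([ 0.00147726, -0.00117436, -0.00182454,  0.00114225, -0.00038875,
       -0.0003294 ]), 'joint_torque': array([-5.34354622e-04, -4.40985096e+01, -1.77151269e+01,  6.33686897e-02,
        5.33667288e-02, -4.82269627e-05]), 'position': array([ 0.24660267, -0.57359033,  0.22166667]), 'tool_rot': array([ 9.79487932e-01,  2.01500500e-01, -3.10829573e-05, -9.68834180e-04]), 'ft_force': array([-0.48777167,  0.38548306,  0.76495334]), 'moment': array([ 0.03652735, -0.01219739, -0.01063942]), 'grip_force': 0.0, 'grip_width': 0.08676337569109747} 0.0187
```
View pics/top0.png

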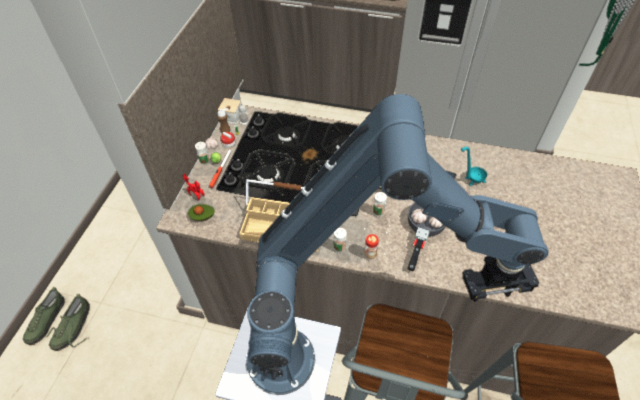

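View pics/scene0.png

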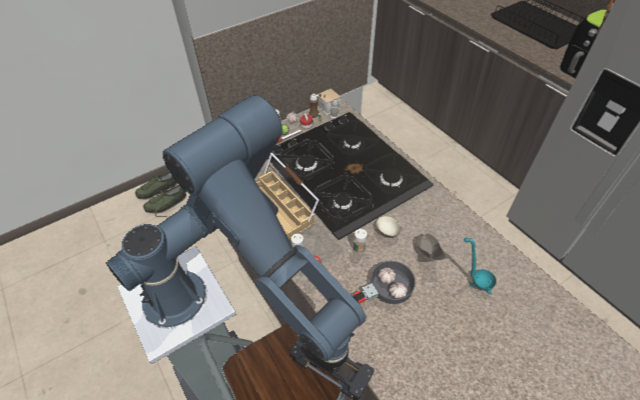

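```bash
cat >> h.py <<'E'
def ray(c,u,v):
    d=R.from_quat(c["attitude"]).apply([(u-c["cx"])/c["fx"],(v-c["cy"])/c["fy"],1]); return np.array(c["xyz"]),d
def onz(c,u,v,z):
    p,d=ray(c,u,v); return p+d*(z-p[2])/d[2]
def px(c,P):
    q=R.from_quat(c["attitude"]).inv().apply(np.asarray(P)-c["xyz"]); return q[0]/q[2]*c["fx"]+c["cx"],q[1]/q[2]*c["fy"]+c["cy"]
def crop(im,x0,y0,w,h,s): return cv2.resize(im[y0:y0+h,x0:x0+w],None,fx=s,fy=s,interpolation=cv2.INTER_CUBIC)
E
python3 - <<'E'
from h import *
t=cv2.imread("pics/top0.png");s=cv2.imread("pics/scene0.png")
cv2.imwrite("pics/c1.png",np.vstack([crop(t,220,160,260,100,3)[:, :780],crop(s,250,150,195,75,4),])[:600])
cv2.imwrite("pics/c1.png",np.vstack([crop(t,230,165,225,112,3.5)[:300,:784],crop(s,250,150,196,75,4)[:300,:784]]))
E
```

View pics/c1.png

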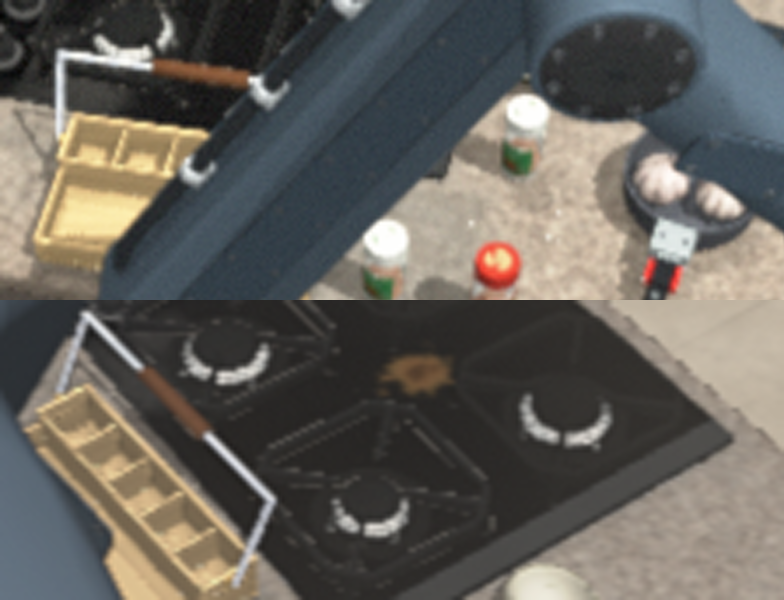

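```bash
python3 - <<'E'
from h import *
import pickle
cs=pickle.load(open("c0.pkl","rb"));t=cs["top"];s=cs["scene"]
T=lambda u,v,z:onz(t,230+u/3.5,165+v/3.5,z).round(3)
S=lambda u,v,z:onz(s,250+u/4,150+v/4,z).round(3)
for n,a in dict(btn=T(663,273,.04),sock=T(672,240,.045),jA=T(526,105,.1),jB=T(386,238,.1),red=T(497,258,.106),backL=T(70,116,.058),frontL=T(38,235,.04),grL=T(155,66,.13),grR=T(250,77,.13),bailL=T(62,57,.13)).items():print(n,a)
print("tail",onz(t,412,268,.042).round(3), "pan",onz(t,427,218,.048).round(3),"bowl/dish scene",onz(s,387,226,.03),onz(s,428,247,.03))
for n,a in dict(backL=S(85,388,.058),backR=S(255,572,.058),frontcellL=S(38,408,.05)).items():print(n,a)
for z in(.1,.15):print("grip",S(145,375,z),S(205,430,z),T(155,66,z),T(250,77,z))
print("panS",onz(s,391,281,.048), "whiteS",onz(s,361,233,.1),onz(s,297,240,.1))
E
```

```text
btn [ 0.508 -0.367  0.04 ]
sock [ 0.547 -0.371  0.045]
jA [ 0.644 -0.197  0.1  ]
jB [ 0.442 -0.091  0.1  ]
red [ 0.441 -0.202  0.106]
backL [0.546 0.285 0.058]
frontL [0.4   0.271 0.04 ]
grL [0.579 0.191 0.13 ]
grR [0.588 0.09  0.13 ]
bailL [0.568 0.292 0.13 ]
tail [ 0.397 -0.354  0.042] pan [ 0.619 -0.38   0.048] bowl/dish scene [ 0.77208941 -0.19061915  0.03      ] [ 0.83242814 -0.34640395  0.03      ]
backL [ 0.36  -0.045  0.058]
backR [ 0.384 -0.281  0.058]
frontcellL [ 0.317 -0.035  0.05 ]
grip [ 0.399 -0.09   0.1  ] [ 0.411 -0.166  0.1  ] [0.603 0.202 0.1  ] [0.612 0.098 0.1  ]
grip [ 0.384 -0.121  0.15 ] [ 0.396 -0.194  0.15 ] [0.563 0.185 0.15 ] [0.572 0.084 0.15 ]
panS [ 0.62527353 -0.38475023  0.048     ] whiteS [ 0.63803415 -0.19904116  0.1       ] [ 0.43750268 -0.09729301  0.1       ]
```

```bash
cat >> h.py <<'E'
def yaw(o=None):
    o=o or robot.get_obs(); x=R.from_quat(o["tool_rot"]).as_matrix()[:,0]; return np.arctan2(x[1],x[0])
def go(x,y,z,w=None):
    "tool-frame shifts to TCP target; turn first (if w given), then shift"
    o=robot.get_obs(); w0=yaw(o); w=w0 if w is None else w
    d=np.array([x,y,z])-o["position"]; c,s=np.cos(w),np.sin(w)
    v=np.array([c*d[0]+s*d[1], s*d[0]-c*d[1], -d[2]]); t=-(w-w0)
    n=int(np.ceil(max(np.linalg.norm(v)/.038,1)));m=int(np.ceil(abs(t)/.115))
    print("turn %.4f (%d x %.4f) shift"%(t,m,t/max(m,1)),v.round(4),"n",n,(v/n).round(4),"q",o["q"].round(2))
E
```

Call:
{"fn": "tcp_steps", "kwargs": {"rows": [0, 0, 0, 0.1032, 0, 0, 0, 0.1032, 0, 0, 0, 0.1032, 0, 0, 0, 0.1032, 0, 0, 0, 0.1032], "finger_gap": 0.06, "force": 10}}

```text
time: 0.52
position: [0.2466, -0.5738, 0.2219]
tool_rot: [0.998, -0.058, -0.0, -0.001]
ft_force: [-0.7, 0.3, 0.3]
grip_width: 0.0636
grip_force: 0.0
```

```bash
python3 -c "
from h import *
go(.47,-.36,.2,-.11)"
```

```text
turn -0.0053 (1 x -0.0053) shift [ 0.1986 -0.237   0.0219] n 9 [ 0.0221 -0.0263  0.0024] q [-1.34  0.53  1.43 -0.    1.18  0.34]
```

Call:
{"fn": "tcp_steps", "kwargs": {"rows": [0.022, -0.026, 0.002, 0, 0.022, -0.026, 0.002, 0, 0.022, -0.026, 0.002, 0, 0.022, -0.026, 0.002, 0, 0.022, -0.026, 0.002, 0, 0.022, -0.026, 0.002, 0, 0.022, -0.026, 0.002, 0, 0.022, -0.026, 0.002, 0, 0.022, -0.026, 0.002, 0, 0, 0, 0, 0]}}

```text
time: 1.35
position: [0.4725, -0.3582, 0.2037]
tool_rot: [0.999, -0.052, 0.0, -0.002]
ft_force: [-0.4, 0.4, -1.0]
grip_width: 0.06
grip_force: 0.0
```

```bash
python3 -c "
from h import *
import pickle
w=snap('wrist','pics/w1.png');t=snap('top','pics/t1.png');s=snap('scene','pics/s1.png')
pickle.dump((w,t,s),open('c1.pkl','wb'));print(w['xyz'],w['attitude'],w['fx'])
"
```

```text
[ 0.55398221 -0.36663509  0.3661795 ] [-0.66170754  0.73448083  0.11339935 -0.09910411] 316.0114635450933
```

View pics/w1.png

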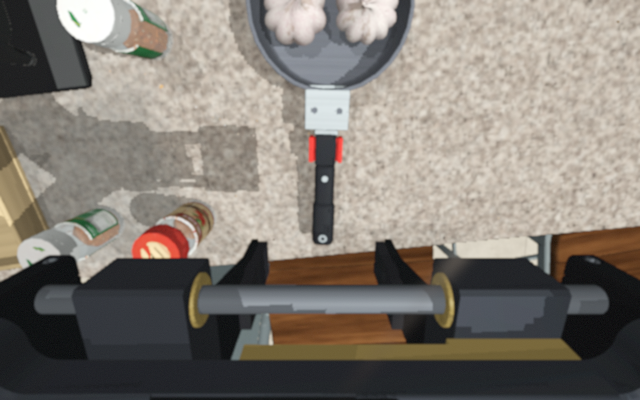

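View pics/t1.png

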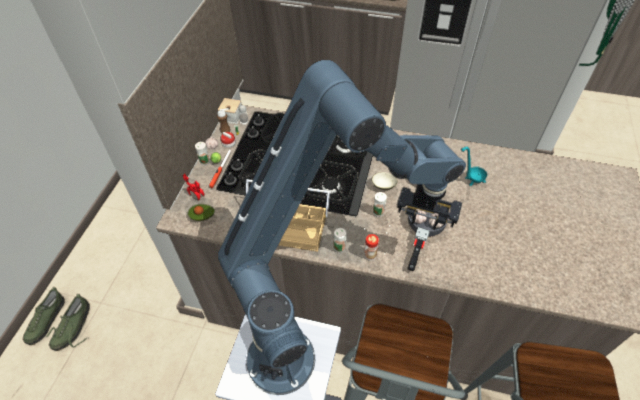

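```bash
cat > m.py <<'E'
from h import *
import pickle
w,t,s=pickle.load(open('c1.pkl','rb'))
b=onz(w,325.5,148,.0435);tl=onz(w,322.5,240,.0455); f=onz(w,327,128,.0455);pc=onz(w,328,20,.048)
print("btn",b,"tail",tl,"front",f); d=b-tl; print("yaw",np.arctan2(d[1],d[0]),np.linalg.norm(d))
d=f-tl;print("yaw",np.arctan2(d[1],d[0]),np.linalg.norm(d))
print("socket edges",onz(w,305,110,.0485),onz(w,350,110,.0485))
E
python3 m.py; python3 -c "
from h import *
o=robot.get_obs();print(R.from_quat(o['tool_rot']).as_matrix().round(3))"
```

```text
btn [ 0.51179791 -0.36528542  0.0435    ] tail [ 0.41208399 -0.35187248  0.0455    ] front [ 0.53146805 -0.36874543  0.0455    ]
yaw -0.1337116594524647 0.10063186631066574
yaw -0.1404034446066117 0.12057052142217195
socket edges [ 0.55074335 -0.34929821  0.0485    ] [ 0.54620565 -0.39245286  0.0485    ]
[[ 0.994 -0.109 -0.001]
 [-0.109 -0.994  0.   ]
 [-0.001  0.    -1.   ]]
```

```bash
python3 -c "
from h import *
go(.512,-.3652,.017,-.13)"
```

```text
turn 0.0211 (1 x 0.0211) shift [ 0.0428 -0.0036  0.1872] n 6 [ 0.0071 -0.0006  0.0312] q [-0.85  0.51  1.53 -0.    1.1   0.83]
```

Call:
{"fn": "tcp_steps", "kwargs": {"rows": [0.0214, -0.0018, 0, 0.021, 0.0214, -0.0018, 0, 0, 0, 0, 0.03, 0, 0, 0, 0.03, 0, 0, 0, 0.03, 0, 0, 0, 0.03, 0, 0, 0, 0.03, 0, 0, 0, 0.0375, 0, 0, 0, 0, 0, 0, 0, 0, 0], "finger_gap": 0.055}}

```text
time: 2.33
position: [0.5096, -0.3648, 0.0147]
tool_rot: [0.998, -0.067, -0.002, -0.002]
ft_force: [0.9, -0.7, 0.8]
grip_width: 0.0556
grip_force: 0.0
```

```bash
python3 -c "
from h import *
go(.512,-.3652,.017,-.13)"
```

```text
turn -0.0033 (1 x -0.0033) shift [ 0.0024  0.0001 -0.0023] n 1 [ 0.0024  0.0001 -0.0023] q [-0.8   0.81  1.56 -0.    0.78  0.91]
```

Call:
{"fn": "tcp_steps", "kwargs": {"rows": [0, 0, 0, 0, 0, 0, 0, 0, 0, 0, 0, 0, 0, 0, 0, 0, 0, 0, 0, 0, 0, 0, 0, 0, 0, 0, 0, 0, 0, 0, 0, 0, 0, 0, 0, 0, 0, 0, 0, 0, 0, 0, 0, 0, 0, 0, 0, 0], "finger_gap": 0.0, "force": 40}}

```text
time: 3.33
position: [0.5132, -0.3662, 0.0191]
tool_rot: [0.998, -0.065, 0.001, 0.001]
ft_force: [-1.1, -0.9, 7.3]
grip_width: 0.022
grip_force: 40.0
```

```bash
python3 -c "
from h import *
snap('wrist','pics/w2a.png')"
```

Call:
{"fn": "tcp_steps", "kwargs": {"rows": [-0.003, 0, 0, 0, -0.003, 0, 0, 0, -0.003, 0, 0, 0, -0.003, 0, 0, 0, -0.003, 0, 0, 0, 0, 0, 0, 0]}}

```text
time: 3.88
position: [0.4969, -0.3631, 0.0175]
tool_rot: [0.998, -0.066, 0.0, 0.0]
ft_force: [1.0, -0.5, 4.9]
grip_width: 0.0225
grip_force: 40.0
```

```bash
python3 -c "
from h import *
snap('wrist','pics/w2b.png')
a=cv2.imread('pics/w2a.png');b=cv2.imread('pics/w2b.png')
cv2.imwrite('pics/w2.png',np.vstack([crop(a,220,0,200,75,4),crop(b,220,0,200,75,4)]))"
```

```text
(no output)
```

View pics/w2.png

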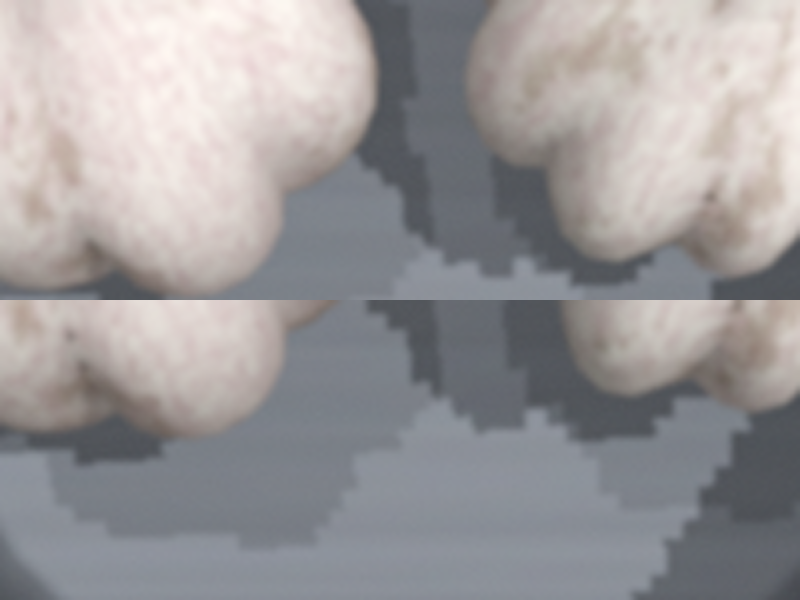

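Call:
{"fn": "tcp_steps", "kwargs": {"rows": [-0.005, 0, 0, 0, -0.005, 0, 0, 0, -0.005, 0, 0, 0, -0.005, 0, 0, 0, -0.005, 0, 0, 0, -0.005, 0, 0, 0, -0.005, 0, 0, 0, -0.005, 0, 0, 0, -0.005, 0, 0, 0, -0.005, 0, 0, 0, 0, 0, 0, 0]}}

```text
time: 4.85
position: [0.4465, -0.3559, 0.017]
tool_rot: [0.998, -0.066, -0.001, -0.001]
ft_force: [0.7, -0.5, -2.1]
grip_width: 0.0222
grip_force: 40.0
```

Call:
{"fn": "tcp_steps", "kwargs": {"rows": [0, 0, -0.02, 0, 0, 0, -0.03, 0, 0, 0, -0.035, 0, 0, 0, -0.035, 0, 0, 0, -0.035, 0, 0, 0, -0.035, 0, 0, 0, -0.02, 0, 0, 0, 0, 0]}}

```text
time: 5.52
position: [0.4502, -0.3589, 0.2327]
tool_rot: [0.998, -0.065, 0.004, 0.004]
ft_force: [0.4, -0.9, -0.7]
grip_width: 0.0222
grip_force: 40.0
```

```bash
python3 -c "
from h import *
import pickle
w=snap('wrist','pics/w3.png');t=snap('top','pics/t3.png');s=snap('scene','pics/s3.png')
pickle.dump((w,t,s),open('c3.pkl','wb'))
a=cv2.imread('pics/t3.png');b=cv2.imread('pics/s3.png')
cv2.imwrite('pics/c3.png',np.vstack([crop(a,225,160,228,86,3.5),crop(b,240,140,228,86,3.5)]))"
```

```text
(no output)
```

View pics/c3.png

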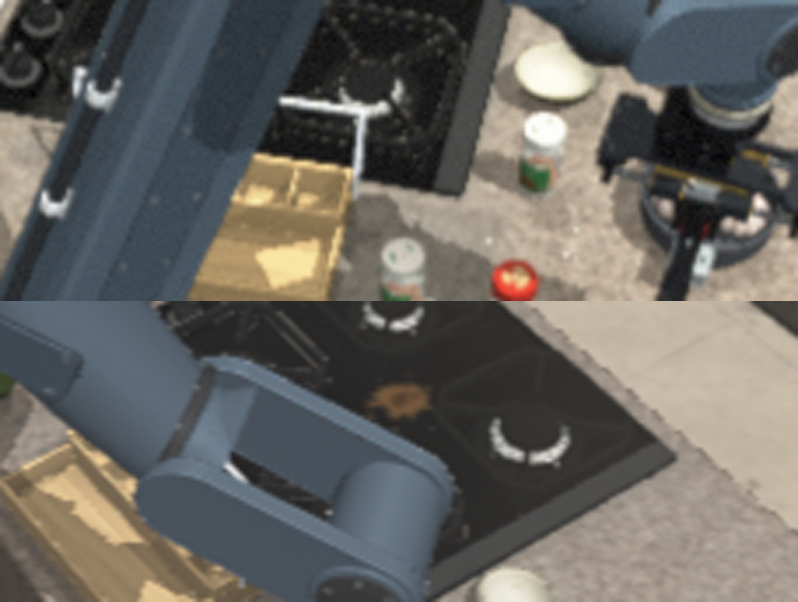

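```bash
python3 - <<'E'
from h import *
import pickle
w,t,s=pickle.load(open('c3.pkl','rb'))
T=lambda u,v,z:onz(t,225+u/3.5,160+v/3.5,z).round(3)
S=lambda u,v,z:onz(s,240+u/3.5,140+(v-301)/3.5,z).round(3)
print("backR",T(354,166,.058),"frontR",T(328,298,.04)); print("frontL",S(2,483,.04),"bail Rcorner",T(366,104,.13))
go(.43,.10,.233,1.66)
E
```

```text
backR [ 0.572 -0.008  0.058] frontR [ 0.413 -0.019  0.04 ]
frontL [0.396 0.265 0.04 ] bail Rcorner [ 0.6   -0.014  0.13 ]
turn -1.7911 (16 x -0.1119) shift [ 0.4554  0.0236 -0.0069] n 13 [ 0.035   0.0018 -0.0005] q [-0.87  0.45  1.56 -0.    1.13  0.83]
```

Call:
{"fn": "tcp_steps", "kwargs": {"rows": [0, 0, 0, -0.1112, 0, 0, 0, -0.1112, 0, 0, 0, -0.1112, 0, 0, 0, -0.1112, 0, 0, 0, -0.1112, 0, 0, 0, -0.1112, 0, 0, 0, -0.1112, 0, 0, 0, -0.1112, 0, 0, 0, -0.1112, 0, 0, 0, -0.1112, 0, 0, 0, -0.1112, 0, 0, 0, -0.1112, 0, 0, 0, -0.1112, 0, 0, 0, -0.1112, 0, 0, 0, -0.1112, 0, 0, 0, -0.1112, 0, 0, 0, 0]}}

```text
time: 7.08
position: [0.4466, -0.3552, 0.2243]
tool_rot: [0.679, 0.734, 0.0, -0.003]
ft_force: [0.1, -0.2, -1.9]
grip_width: 0.0224
grip_force: 40.0
```

```bash
python3 -c "
from h import *
go(.45,.07,.233,1.645)"
```

```text
turn 0.0048 (1 x 0.0048) shift [ 0.4238  0.0349 -0.0087] n 12 [ 0.0353  0.0029 -0.0007] q [-0.87  0.45  1.57 -0.    1.13 -0.95]
```

Call:
{"fn": "tcp_steps", "kwargs": {"rows": [0.035, 0.003, -0.001, 0, 0.035, 0.003, -0.001, 0, 0.035, 0.003, -0.001, 0, 0.035, 0.003, -0.001, 0, 0.035, 0.003, -0.001, 0, 0.035, 0.003, -0.001, 0, 0.035, 0.003, -0.001, 0, 0.035, 0.003, -0.001, 0, 0.035, 0.003, -0.001, 0, 0.035, 0.003, -0.001, 0, 0.035, 0.003, -0.001, 0, 0.035, 0.003, -0.001, 0, 0, 0, 0, 0, 0, 0, 0, 0]}}

```text
time: 8.25
position: [0.45, 0.0668, 0.2378]
tool_rot: [0.679, 0.735, -0.001, -0.001]
ft_force: [0.8, -0.6, -2.3]
grip_width: 0.0224
grip_force: 40.0
```

```bash
python3 -c "
from h import *
import pickle
w=snap('wrist','pics/w4.png')
pickle.dump(w,open('c4.pkl','wb'));go(.4536,.1294,.2,1.645)"
```

```text
turn 0.0034 (1 x 0.0034) shift [0.0634 0.008  0.038 ] n 2 [0.0317 0.004  0.019 ] q [-0.1   0.28  1.82 -0.    1.04 -0.18]
```

View pics/w4.png

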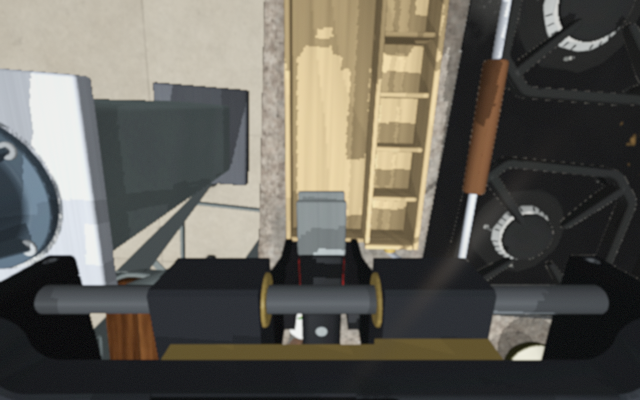

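```bash
python3 - <<'E'
from h import *
import pickle
from scipy.optimize import least_squares
w=pickle.load(open('c4.pkl','rb'))
P=[(415,200,73.5,-85.5),(424,148,73.5,-28.5),(432,95,73.5,28.5),(438,36,73.5,85.5),(373,197,21.5,-85.5),(377,147,21.5,-28.5),(379,93,21.5,28.5),(383,38,21.5,85.5)]
for z in(.05,.054,.058):
    W=np.array([onz(w,u,v,z)[:2] for u,v,*_ in P]);C=np.array([p[2:] for p in P])/1e3
    f=lambda p:(np.c_[p[0]+np.cos(p[2])*C[:,0]-np.sin(p[2])*C[:,1],p[1]+np.sin(p[2])*C[:,0]+np.cos(p[2])*C[:,1]]-W).ravel()
    r=least_squares(f,[.48,.13,.07]);print(z,r.x.round(4),(r.fun*1e3).round(1))
g=lambda u,v,z:onz(w,u,v,z).round(3)
print("front wall outer/inner",g(287,10,.04),g(287,150,.04))
for z in(.1,.13):print("grip",g(493,60,z),g(475,192,z))
E
```

```text
0.05 [0.4838 0.1357 0.0519] [ 2.3  0.9 -0.6 -2.1 -2.2 -0.4 -0.9  1.  -0.8 -1.5 -0.8 -1.7  1.5 -0.7
  1.5  4.4]
0.054 [0.4828 0.1358 0.0519] [ 2.6 -0.  -0.2 -2.4 -1.9 -0.1 -0.7  2.  -1.  -2.4 -1.1 -2.1  1.2 -0.4
  1.1  5.3]
0.058 [0.4818 0.136  0.0519] [ 2.9 -1.   0.1 -2.6 -1.6  0.3 -0.4  3.  -1.3 -3.4 -1.4 -2.4  0.9 -0.1
  0.8  6.2]
front wall outer/inner [0.401 0.237 0.04 ] [0.408 0.098 0.04 ]
grip [0.589 0.198 0.1  ] [0.6  0.08 0.1 ]
grip [0.575 0.194 0.13 ] [0.585 0.087 0.13 ]
```

Call:
{"fn": "tcp_steps", "kwargs": {"rows": [0.0325, 0, 0, 0.013, 0.033, 0.0015, 0, 0, 0.033, 0.0015, 0, 0, 0, 0, 0.03, 0, 0, 0, 0.035, 0, 0, 0, 0.035, 0, 0, 0, 0.035, 0, 0, 0, 0.03, 0, 0, 0, 0, 0, 0, 0, 0, 0]}}

```text
time: 9.13
position: [0.4465, 0.1621, 0.0725]
tool_rot: [0.685, 0.728, -0.002, -0.002]
ft_force: [1.1, 0.6, -1.4]
grip_width: 0.0221
grip_force: 40.0
```

```bash
python3 -c "
from h import *
go(.45,.166,.009,1.63)"
```

```text
turn 0.0019 (1 x 0.0019) shift [0.0037 0.0037 0.0635] n 2 [0.0019 0.0018 0.0318] q [ 0.11  0.59  1.93 -0.    0.63  0.05]
```

Call:
{"fn": "tcp_steps", "kwargs": {"rows": [0.0035, 0.0035, 0, 0, 0, 0, 0.02, 0, 0, 0, 0.02, 0, 0, 0, 0.01, 0, 0, 0, 0.008, 0, 0, 0, 0.004, 0, 0, 0, 0, 0, 0, 0, 0, 0]}}

```text
time: 9.8
position: [0.4514, 0.1673, 0.0127]
tool_rot: [0.684, 0.729, 0.001, 0.0]
ft_force: [0.2, 0.2, -1.5]
grip_width: 0.0224
grip_force: 40.0
```

```bash
python3 -c "
from h import *
go(.45,.166,.008,1.63)"
```

```text
turn 0.0049 (1 x 0.0049) shift [-0.0012 -0.0014  0.0047] n 1 [-0.0012 -0.0014  0.0047] q [0.12 0.72 1.94 0.   0.48 0.06]
```

Release at low force first, then open to 44 mm, rise.

Call:
{"fn": "tcp_steps", "kwargs": {"rows": [0, 0, 0.004, 0, 0, 0, 0, 0, 0, 0, 0, 0]}}

```text
time: 10.05
position: [0.4515, 0.1674, 0.0086]
tool_rot: [0.684, 0.73, 0.001, 0.001]
ft_force: [0.9, 0.2, 1.4]
grip_width: 0.0226
grip_force: 40.0
```

Call:
{"fn": "tcp_steps", "kwargs": {"rows": [0, 0, 0, 0, 0, 0, 0, 0, 0, 0, 0, 0, 0, 0, 0, 0, 0, 0, 0, 0, 0, 0, 0, 0], "finger_gap": 0.044}}

```text
time: 10.55
position: [0.4506, 0.1672, 0.008]
tool_rot: [0.684, 0.729, -0.0, -0.0]
ft_force: [-0.6, 0.7, -1.1]
grip_width: 0.0434
grip_force: 0.0
```

Call:
{"fn": "tcp_steps", "kwargs": {"rows": [0, 0, -0.02, 0, 0, 0, -0.03, 0, 0, 0, -0.035, 0, 0, 0, -0.035, 0, 0, 0, -0.035, 0, 0, 0, -0.035, 0, 0, 0, -0.035, 0, -0.03, 0, 0, 0, -0.03, 0, 0, 0, -0.03, 0, 0, 0, -0.03, 0, 0, 0, 0, 0, 0, 0]}}

```text
time: 11.55
position: [0.4591, 0.0434, 0.2332]
tool_rot: [0.686, 0.728, -0.0, 0.001]
ft_force: [0.1, -0.3, 0.1]
grip_width: 0.0442
grip_force: 0.0
```

```bash
python3 -c "
from h import *
import pickle
w=snap('wrist','pics/w5.png')
pickle.dump(w,open('c5.pkl','wb'))"
```

```text
(no output)
```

View pics/w5.png

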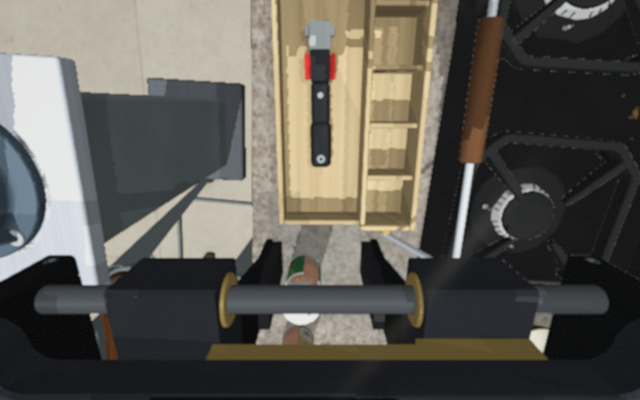

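```bash
python3 - <<'E'
from h import *
import pickle
from scipy.optimize import least_squares
w=pickle.load(open('c5.pkl','rb'));t=pickle.load(open('c0.pkl','rb'))["top"];w4=pickle.load(open('c4.pkl','rb'))
P=[(411,178,73.5,-85.5,50),(421,124,73.5,-28.5,50),(431,67,73.5,28.5,50),(364,177,21.5,-85.5,50),(366,124,21.5,-28.5,50),(368,69,21.5,28.5,50),(277,222,-79.5,-146,40)]
W=np.array([onz(w,u,v,z/1e3)[:2] for u,v,_,_,z in P]);C=np.array([p[2:4] for p in P])/1e3
f=lambda p:(np.c_[p[0]+np.cos(p[2])*C[:,0]-np.sin(p[2])*C[:,1],p[1]+np.sin(p[2])*C[:,0]+np.cos(p[2])*C[:,1]]-W).ravel()
r=least_squares(f,[.48,.13,.07]);print(r.x.round(4),(r.fun*1e3).round(1))
O=[(t,287.7,185.3),(w,479.5,88),(w4,484.5,126)]
def g(X):return np.concatenate([np.array(px(c,X))-(u,v) for c,u,v in O])
r2=least_squares(g,[.58,.14,.12]);print(r2.x,r2.fun)
E
```

```text
[0.4838 0.1367 0.0318] [ 0.7 -0.  -3.2 -2.  -6.5 -1.1  1.3  0.3  3.2 -0.1  4.9  2.9 -0.4  0.1]
[0.57219218 0.14429828 0.14419875] [-2.02321697 -0.23217264  0.44591798  1.06518031 -0.3916283  -0.73481617]
```

```bash
python3 -c "
from h import *
go(.572,.144,.222,1.63)"
```

```text
turn 0.0005 (1 x 0.0005) shift [0.0917 0.1191 0.0111] n 4 [0.0229 0.0298 0.0028] q [-0.14  0.29  1.82 -0.    1.03 -0.2 ]
```

Call:
{"fn": "tcp_steps", "kwargs": {"rows": [0.018, 0.024, 0.002, 0, 0.018, 0.024, 0.002, 0, 0.018, 0.024, 0.002, 0, 0.018, 0.024, 0.002, 0, 0.018, 0.024, 0.002, 0, 0, 0, 0, 0, 0, 0, 0, 0, 0, 0, 0.02, 0, 0, 0, 0.025, 0, 0, 0, 0.025, 0, 0, 0, 0.022, 0, 0, 0, 0, 0, 0, 0, 0, 0], "finger_gap": 0.06}}

```text
time: 12.68
position: [0.5704, 0.1448, 0.1303]
tool_rot: [0.684, 0.729, -0.002, -0.001]
ft_force: [0.3, -0.2, -0.1]
grip_width: 0.0599
grip_force: 0.0
```

```bash
python3 -c "
from h import *
go(.572,.144,.125,1.63)
snap('wrist','pics/w6.png')"
```

```text
turn 0.0048 (1 x 0.0048) shift [-0.0009  0.0016  0.0053] n 1 [-0.0009  0.0016  0.0053] q [ 0.06  0.6   1.61  0.    0.94 -0.01]
```

View pics/w6.png

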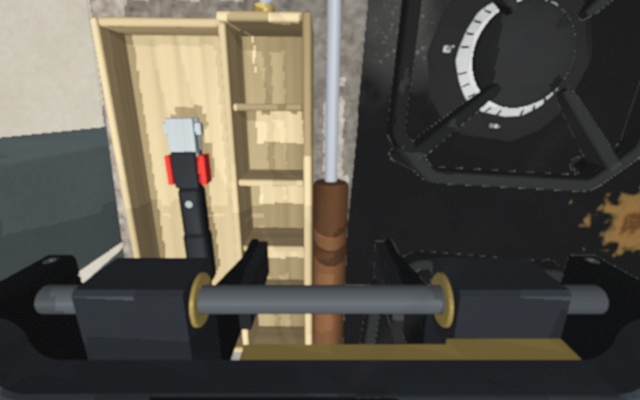

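Call:
{"fn": "tcp_steps", "kwargs": {"rows": [0, 0.001, 0.005, 0, 0, 0, 0, 0, 0, 0, 0, 0, 0, 0, 0, 0, 0, 0, 0, 0, 0, 0, 0, 0, 0, 0, 0, 0, 0, 0, 0, 0], "finger_gap": 0, "force": 6}}

```text
time: 13.4
position: [0.5738, 0.1451, 0.1263]
tool_rot: [0.684, 0.729, 0.0, 0.0]
ft_force: [0.0, -0.1, 0.4]
grip_width: 0.0174
grip_force: 6.0
```

Call:
{"fn": "tcp_steps", "kwargs": {"rows": [0, 0.004, 0.0022, 0, 0, 0.004, 0.0022, 0, 0, 0.004, 0.0022, 0, 0, 0.004, 0.0022, 0, 0, 0.0036, 0.0029, 0, 0, 0.0036, 0.0029, 0, 0, 0.0036, 0.0029, 0, 0, 0.0036, 0.0029, 0, 0, 0.003, 0.0035, 0, 0, 0.003, 0.0035, 0, 0, 0.003, 0.0035, 0, 0, 0.003, 0.0035, 0, 0, 0, 0, 0]}}

```text
time: 14.48
position: [0.6159, 0.1475, 0.0906]
tool_rot: [0.684, 0.729, -0.0, -0.0]
ft_force: [-1.4, -2.0, -1.4]
grip_width: 0.0176
grip_force: 6.0
```

Call:
{"fn": "tcp_steps", "kwargs": {"rows": [0, 0.0026, 0.0038, 0, 0, 0.0023, 0.0038, 0, 0, 0.002, 0.0038, 0, 0, 0.0018, 0.0038, 0, 0, 0, 0, 0, 0, 0, 0, 0]}}

```text
time: 14.98
position: [0.6233, 0.1487, 0.0768]
tool_rot: [0.684, 0.729, -0.001, -0.001]
ft_force: [-6.3, -0.8, 6.2]
grip_width: 0.0177
grip_force: 6.0
```

Call:
{"fn": "tcp_steps", "kwargs": {"rows": [0, 0.0008, 0.002, 0, 0, 0.0007, 0.002, 0, 0, 0, 0, 0, 0, 0, 0, 0]}}

```text
time: 15.32
position: [0.6253, 0.1491, 0.0733]
tool_rot: [0.684, 0.729, -0.0, -0.001]
ft_force: [-4.4, -0.6, 7.1]
grip_width: 0.0176
grip_force: 6.0
```

Call:
{"fn": "tcp_steps", "kwargs": {"rows": [0, 0, 0, 0, 0, 0, 0, 0, 0, 0, 0, 0, 0, 0, 0, 0, 0, 0, -0.02, 0, 0, 0, -0.03, 0, 0, 0, -0.035, 0, 0, 0, -0.035, 0, 0, 0, -0.035, 0, 0, 0, -0.035, 0, 0, 0, -0.035, 0, 0, 0, 0, 0, 0, 0, 0, 0], "finger_gap": 0.06}}

```text
time: 16.4
position: [0.6284, 0.1489, 0.301]
tool_rot: [0.684, 0.729, 0.004, 0.003]
ft_force: [-1.0, -0.4, -0.7]
grip_width: 0.06
grip_force: 0.0
```

```bash
python3 -c "
from h import *
go(.48,-.27,.3,1.63)"
```

```text
turn 0.0052 (1 x 0.0052) shift [-0.4094 -0.173   0.001 ] n 12 [-0.0341 -0.0144  0.0001] q [ 0.06  0.48  1.29  0.    1.36 -0.  ]
```

Call:
{"fn": "tcp_steps", "kwargs": {"rows": [-0.034, -0.0144, 0, 0, -0.034, -0.0144, 0, 0, -0.034, -0.0144, 0, 0, -0.034, -0.0144, 0, 0, -0.034, -0.0144, 0, 0, -0.034, -0.0144, 0, 0, -0.034, -0.0144, 0, 0, -0.034, -0.0144, 0, 0, -0.034, -0.0144, 0, 0, -0.034, -0.0144, 0, 0, -0.034, -0.0144, 0, 0, -0.034, -0.0144, 0, 0, 0, 0, 0, 0, 0, 0, 0, 0], "finger_gap": 0.07}}

```text
time: 17.57
position: [0.4788, -0.2714, 0.2958]
tool_rot: [0.686, 0.728, 0.0, -0.001]
ft_force: [0.5, -0.0, 0.4]
grip_width: 0.0701
grip_force: 0.0
```

```bash
python3 -c "
from h import *
import pickle
w=snap('wrist','pics/w7.png');t=snap('top','pics/t7.png')
pickle.dump((w,t),open('c7.pkl','wb'))
a=cv2.imread('pics/t7.png');b=cv2.imread('pics/w7.png')
cv2.imwrite('pics/c7.png',np.vstack([crop(a,220,165,256,76,3.125)[:,:800],crop(b,0,0,640,290,1.25)])[:600])"
```

```text
(no output)
```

View pics/c7.png

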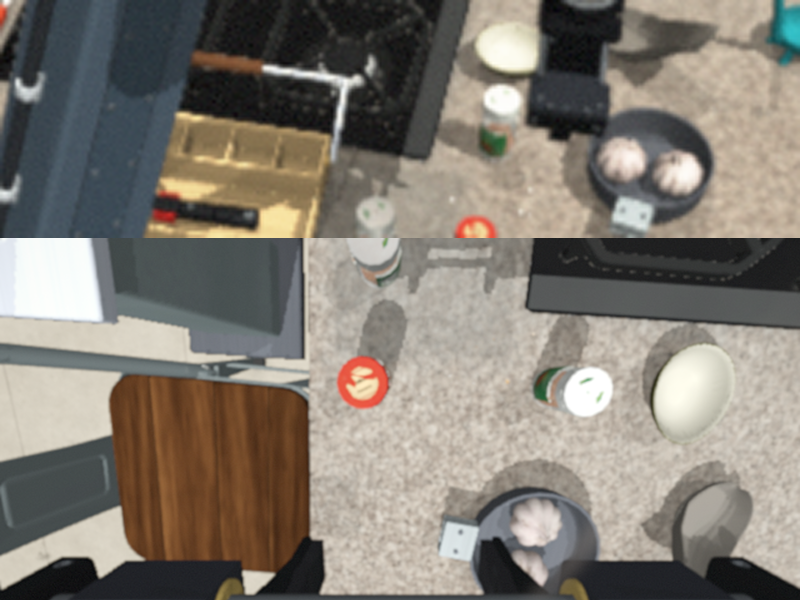

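```bash
python3 - <<'E'
from h import *
import pickle
w,t=pickle.load(open('c7.pkl','rb'))
g=lambda u,v,z:onz(w,u/1.25,(v-237.5)/1.25,z).round(4)
print("A",g(584,391,.1),"red",g(363,382,.106),"B",g(375,247,.1))
T=lambda u,v,z:onz(t,220+u/3.125,165+v/3.125,z).round(4)
print("T A",T(502,100,.1),"B",T(376,212,.1),"red",T(476,231,.106),"caddy backR",T(331,135,.058))
print("handle end",T(255,217,.03),"btn",T(170,207,.03))
print("A edges",g(560,391,.1),g(612,391,.1))
E
python3 -c "
from h import *
go(.642,-.198,.2,1.62)"
```

```text
A [ 0.6351 -0.1976  0.1   ] red [ 0.4412 -0.2014  0.106 ] B [ 0.447  -0.0973  0.1   ]
T A [ 0.6349 -0.1997  0.1   ] B [ 0.4427 -0.0905  0.1   ] red [ 0.4399 -0.2037  0.106 ] caddy backR [ 0.5679 -0.0081  0.058 ]
handle end [0.45   0.0547 0.03  ] btn [0.4399 0.1559 0.03  ]
A edges [ 0.614  -0.1988  0.1   ] [ 0.6596 -0.1961  0.1   ]
turn 0.0147 (1 x 0.0147) shift [0.0629 0.1658 0.0962] n 6 [0.0105 0.0276 0.016 ] q [-0.72  0.35  1.53  0.    1.27 -0.78]
```

Call:
{"fn": "tcp_steps", "kwargs": {"rows": [0.0105, 0.0266, 0.01, 0, 0.0105, 0.0266, 0.01, 0, 0.0105, 0.0266, 0.01, 0, 0.0105, 0.0266, 0.01, 0, 0.0105, 0.0266, 0.01, 0, 0.0105, 0.0266, 0.01, 0, 0, 0, 0.02, 0, 0, 0, 0, 0]}}

```text
time: 18.33
position: [0.634, -0.1921, 0.2127]
tool_rot: [0.682, 0.731, -0.001, -0.004]
ft_force: [-0.7, 0.1, -0.2]
grip_width: 0.0702
grip_force: 0.0
```

```bash
python3 -c "
from h import *
go(.636,-.198,.071)"
```

```text
turn -0.0000 (0 x -0.0000) shift [-0.006   0.0016  0.1417] n 4 [-0.0015  0.0004  0.0354] q [-0.46  0.59  1.33  0.    1.22 -0.53]
```

Call:
{"fn": "tcp_steps", "kwargs": {"rows": [-0.005, 0.001, 0.02, 0, 0, 0, 0.03, 0, 0, 0, 0.03, 0, 0, 0, 0.03, 0, 0, 0, 0.02, 0, 0, 0, 0.012, 0, 0, 0, 0, 0, 0, 0, 0, 0]}}

```text
time: 19.0
position: [0.6363, -0.2012, 0.0758]
tool_rot: [0.684, 0.73, -0.0, -0.0]
ft_force: [-0.1, -0.7, 0.6]
grip_width: 0.0698
grip_force: 0.0
```

```bash
python3 -c "
from h import *
go(.636,-.198,.071)"
```

```text
turn -0.0000 (0 x -0.0000) shift [ 0.0032 -0.0001  0.0048] n 1 [ 0.0032 -0.0001  0.0048] q [-0.47  0.76  1.43  0.    0.95 -0.54]
```

Call:
{"fn": "tcp_steps", "kwargs": {"rows": [0, 0, 0, 0, 0, 0, 0, 0, 0, 0, 0, 0, 0, 0, 0, 0, 0, 0, 0, 0, 0, 0, 0, 0, 0, 0, 0, 0], "finger_gap": 0.02, "force": 25}}

```text
time: 19.58
position: [0.6367, -0.2019, 0.0761]
tool_rot: [0.684, 0.729, 0.0, 0.001]
ft_force: [1.1, 0.0, 2.6]
grip_width: 0.0419
grip_force: 24.9
```

Call:
{"fn": "tcp_steps", "kwargs": {"rows": [0, 0, -0.02, 0, 0, 0, -0.03, 0, 0, 0, -0.03, 0, 0, 0, -0.03, 0, 0, 0, -0.03, 0, 0, 0, -0.02, 0, 0, 0, 0, 0, 0, 0, 0, 0]}}

```text
time: 20.25
position: [0.6365, -0.2018, 0.2363]
tool_rot: [0.684, 0.729, 0.0, 0.001]
ft_force: [-1.3, -0.6, -1.2]
grip_width: 0.0419
grip_force: 24.9
```

```bash
python3 -c "
from h import *
go(.55,.0,.232,1.62)"
```

```text
turn 0.0150 (1 x 0.0150) shift [ 0.2058 -0.0765  0.0043] n 6 [ 0.0343 -0.0127  0.0007] q [-0.47  0.57  1.3  -0.    1.26 -0.54]
```

Call:
{"fn": "tcp_steps", "kwargs": {"rows": [0.034, -0.014, 0, 0, 0.034, -0.014, 0, 0, 0.034, -0.014, 0, 0, 0.034, -0.014, 0, 0, 0.034, -0.014, 0, 0, 0.034, -0.014, 0, 0, 0.034, -0.014, 0, 0.015, 0, 0, 0, 0, 0, 0, 0, 0]}}

```text
time: 21.0
position: [0.5206, 0.0314, 0.2335]
tool_rot: [0.688, 0.726, -0.002, -0.002]
ft_force: [0.6, -0.0, -0.6]
grip_width: 0.0419
grip_force: 24.9
```

```bash
python3 -c "
from h import *
import pickle
w=snap('wrist','pics/w8.png')
pickle.dump(w,open('c8.pkl','wb'));cv2.imwrite('pics/w8b.png',crop(cv2.imread('pics/w8.png'),120,0,400,280,2))"
```

View pics/w8b.png

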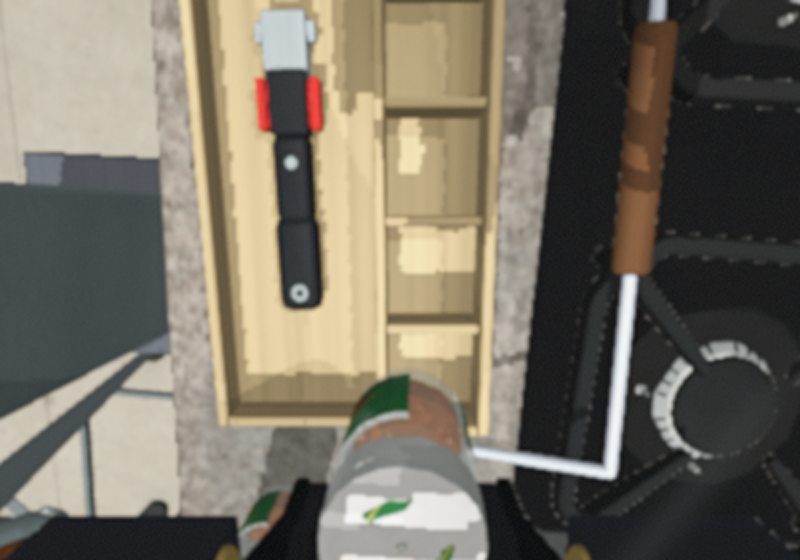

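```bash
cat > fit.py <<'E'
from h import *
from scipy.optimize import least_squares
def fit(c,P,p0=(.484,.136,.06),fm="p"):
    "P rows: u,v,x,y,z (mm, caddy frame); pose x,y,yaw"
    P=np.array(P,float);C=P[:,2:]/1e3
    def pr(p):
        cs,sn=np.cos(p[2]),np.sin(p[2])
        return [(p[0]+cs*a-sn*b,p[1]+sn*a+cs*b,z) for a,b,z in C]
    f=lambda p:np.concatenate([np.array(px(c,X))-q for X,q in zip(pr(p),P[:,:2])])
    r=least_squares(f,p0,loss="soft_l1");print("caddy",r.x.round(4),"res px",f(r.x).reshape(-1,2).round(1).tolist());return r.x
def cell(p,i,x=.0475,off=0):
    y=-.114+.057*i;c,s=np.cos(p[2]),np.sin(p[2]);print("cell",i,round(p[0]+c*x-s*y,4),round(p[1]+s*x+c*y,4))
E
python3 - <<'E'
from fit import *
import pickle
w=pickle.load(open('c8.pkl','rb'))
P=[(385,325,21.5,-85.5,50),(385,220,21.5,-28.5,50),(385,102,21.5,28.5,50),(477,327,73.5,-85.5,50),(483,222,73.5,-28.5,50),(487,102,73.5,28.5,50),(222,425,-79.5,-146,40),(645,148,138,0,92),(632,272,138,-52,92)]
P=[(120+a/2,b/2,*r) for a,b,*r in P]
p=fit(w,P);[cell(p,i) for i in range(5)]
p=fit(w,P[:6]+P[7:]);[cell(p,i) for i in range(5)]
p=fit(w,P[:6]);[cell(p,i) for i in range(5)]
E
python3 -c "
from h import *
o=robot.get_obs();print(R.from_quat(o['tool_rot']).as_matrix().round(3).tolist(),o['position'])"
```

```text
caddy [0.4835 0.1358 0.059 ] res px [[0.9, 1.3], [0.2, -0.0], [-0.6, -0.6], [2.1, 0.0], [0.8, -1.3], [0.6, -1.0], [-1.3, 0.6], [-1.4, 2.7], [-0.8, -0.2]]
cell 0 0.5376 0.0248
cell 1 0.5343 0.0817
cell 2 0.5309 0.1386
cell 3 0.5275 0.1955
cell 4 0.5242 0.2524
caddy [0.4834 0.1359 0.0569] res px [[0.7, 1.3], [0.0, -0.0], [-0.7, -0.6], [1.8, 0.1], [0.6, -1.3], [0.5, -0.9], [-1.6, 2.9], [-1.1, 0.1]]
cell 0 0.5373 0.0248
cell 1 0.534 0.0817
cell 2 0.5308 0.1386
cell 3 0.5275 0.1955
cell 4 0.5243 0.2524
caddy [0.4832 0.1361 0.0436] res px [[-0.5, 1.3], [-0.4, -0.0], [-0.4, -0.6], [0.6, 0.8], [0.1, -0.5], [0.8, -0.1]]
cell 0 0.5356 0.0243
cell 1 0.5332 0.0812
cell 2 0.5307 0.1382
cell 3 0.5282 0.1951
cell 4 0.5257 0.2521
[[-0.051, 0.999, -0.003], [0.999, 0.051, -0.0], [0.0, -0.003, -1.0]] [0.52210211 0.03009936 0.23392204]
```

```bash
python3 -c "
from h import *
import pickle
w=pickle.load(open('c8.pkl','rb'))
print(onz(w,321,257,.2575), onz(w,320,222,.2575)[1])
go(.5277,.1925,.233,1.625)"
```

```text
[0.51973851 0.0439679  0.2575    ] 0.062018526105249605
turn -0.0032 (1 x -0.0032) shift [0.1619 0.0144 0.0009] n 5 [0.0324 0.0029 0.0002] q [-0.16  0.38  1.67 -0.    1.1  -0.21]
```

Call:
{"fn": "tcp_steps", "kwargs": {"rows": [0.0324, 0.003, 0, -0.003, 0.0324, 0.003, 0, 0, 0.0324, 0.003, 0, 0, 0.0324, 0.003, 0, 0, 0.0324, 0.003, 0, 0, 0, 0, 0, 0, 0, 0, 0, 0]}}

```text
time: 21.63
position: [0.5304, 0.1923, 0.2343]
tool_rot: [0.688, 0.726, -0.001, -0.0]
ft_force: [-0.5, -0.2, -2.0]
grip_width: 0.0415
grip_force: 25.0
```

```bash
python3 -c "
from h import *
go(.5277,.1925,.083,1.625)"
```

```text
turn -0.0003 (1 x -0.0003) shift [ 0.0004 -0.0027  0.1513] n 4 [ 0.0001 -0.0007  0.0378] q [ 0.15  0.43  1.57 -0.    1.14  0.1 ]
```

Call:
{"fn": "tcp_steps", "kwargs": {"rows": [0, -0.0027, 0.025, 0, 0, 0, 0.03, 0, 0, 0, 0.03, 0, 0, 0, 0.01, 0, 0, 0, 0, 0, 0, 0, 0, 0]}}

```text
time: 22.13
position: [0.5277, 0.1907, 0.1403]
tool_rot: [0.689, 0.725, -0.0, -0.0]
ft_force: [0.7, 0.7, -0.5]
grip_width: 0.0415
grip_force: 25.0
```

```bash
python3 -c "
from h import *
go(.5277,.1925,.083,1.625)"
```

```text
turn -0.0037 (1 x -0.0037) shift [0.0018 0.0001 0.0573] n 2 [0.0009 0.     0.0286] q [ 0.15  0.55  1.67 -0.    0.92  0.1 ]
```

Call:
{"fn": "tcp_steps", "kwargs": {"rows": [0.0015, 0, 0, 0, 0, 0, 0.01, 0, 0, 0, 0.01, 0, 0, 0, 0.01, 0, 0, 0, 0.01, 0, 0, 0, 0.008, 0, 0, 0, 0.004, 0, 0, 0, 0, 0, 0, 0, 0, 0]}}

```text
time: 22.88
position: [0.5269, 0.1935, 0.088]
tool_rot: [0.688, 0.725, -0.0, -0.0]
ft_force: [0.7, 0.5, -0.7]
grip_width: 0.0418
grip_force: 24.9
```

Call:
{"fn": "tcp_steps", "kwargs": {"rows": [0, 0, 0.004, 0, 0, 0, 0, 0, 0, 0, 0, 0]}}

```text
time: 23.13
position: [0.5271, 0.1935, 0.0846]
tool_rot: [0.688, 0.725, 0.0, 0.0]
ft_force: [-0.7, -0.6, -0.8]
grip_width: 0.0417
grip_force: 24.9
```

Call:
{"fn": "tcp_steps", "kwargs": {"rows": [0, 0, 0, 0, 0, 0, 0, 0, 0, 0, 0, 0, 0, 0, 0, 0, 0, 0, 0, 0], "finger_gap": 0.066}}

```text
time: 23.55
position: [0.5271, 0.1935, 0.0847]
tool_rot: [0.688, 0.725, 0.0, 0.0]
ft_force: [0.1, -1.4, -0.4]
grip_width: 0.0632
grip_force: 0.0
```

Call:
{"fn": "tcp_steps", "kwargs": {"rows": [0, 0, -0.02, 0, 0, 0, -0.03, 0, 0, 0, -0.035, 0, 0, 0, -0.035, 0, 0, 0, -0.03, 0, 0, 0, 0, 0]}}

```text
time: 24.05
position: [0.5311, 0.1943, 0.2412]
tool_rot: [0.688, 0.725, 0.006, 0.004]
ft_force: [0.8, 0.0, 0.1]
grip_width: 0.0659
grip_force: 0.0
```

```bash
python3 -c "
from h import *
go(.443,-.095,.235,1.625)"
```

```text
turn -0.0018 (1 x -0.0018) shift [-0.2841 -0.1036  0.0062] n 8 [-0.0355 -0.013   0.0008] q [0.15 0.42 1.57 0.   1.14 0.1 ]
```

Call:
{"fn": "tcp_steps", "kwargs": {"rows": [-0.035, -0.0065, 0, 0, -0.035, -0.0065, 0, 0, -0.035, -0.0065, 0, 0, -0.035, -0.0065, 0, 0, -0.035, -0.0065, 0, 0, -0.035, -0.0065, 0, 0, -0.035, -0.0065, 0, 0, -0.035, -0.0065, 0, 0, -0.035, -0.0065, 0, 0, -0.035, -0.0065, 0, 0, -0.035, -0.0065, 0, 0, -0.035, -0.0065, 0, 0, -0.035, -0.0065, 0, 0, 0, 0, 0, 0, 0, 0, 0, 0]}}

```text
time: 25.3
position: [0.4657, -0.267, 0.2337]
tool_rot: [0.69, 0.724, 0.0, -0.0]
ft_force: [0.5, 1.1, -0.4]
grip_width: 0.0661
grip_force: 0.0
```

```bash
cat > caps.py <<'E'
from h import *
import pickle
w=snap('wrist','pics/caps.png');pickle.dump(w,open('caps.pkl','wb'))
h=cv2.cvtColor(w["img"],cv2.COLOR_RGB2HSV).astype(int)
red=((h[...,0]<8)|(h[...,0]>172))&(h[...,1]>140)&(h[...,2]>90)
wh=(h[...,1]<22)&(h[...,2]>185)
for n,m,z,d in(("red",red,.106,.045),("white",wh,.1,.043)):
    m=cv2.morphologyEx(m.astype(np.uint8),cv2.MORPH_CLOSE,np.ones((9,9)))
    if n=="white":m=cv2.morphologyEx(m,cv2.MORPH_OPEN,np.ones((5,5)))
    k,l,st,ce=cv2.connectedComponentsWithStats(m)
    for i in range(1,k):
        if 300<st[i,4]<8000 and st[i,1]<260:
            x,y,ww,hh=st[i,:4]; cs=cv2.findContours((l==i).astype(np.uint8),0,1)[0][0]
            (u,v),r=cv2.minEnclosingCircle(cs); print(n,st[i].tolist(),(round(u),round(v),round(r)),onz(w,u,v,z).round(4),"diam",np.linalg.norm(onz(w,u-r,v,z)-onz(w,u+r,v,z)).round(4))
E
python3 caps.py
```

```text
red [273, 99, 48, 49, 1305] (297, 123, 25) [ 0.4407 -0.2009  0.106 ] diam 0.044
white [0, 0, 55, 71, 3398] (27, 35, 44) [ 0.2114 -0.14    0.1   ] diam 0.0745
white [291, 0, 39, 13, 316] (310, 2, 19) [ 0.4485 -0.1038  0.1   ] diam 0.0312
white [330, 44, 144, 77, 3371] (402, 88, 78) [ 0.5317 -0.1666  0.1   ] diam 0.1367
white [264, 59, 27, 20, 416] (277, 67, 15) [ 0.4219 -0.1547  0.1   ] diam 0.0264
white [569, 66, 71, 121, 5855] (625, 127, 61) [ 0.7399 -0.1898  0.1   ] diam 0.1111
white [260, 86, 29, 20, 417] (273, 95, 15) [ 0.4187 -0.1777  0.1   ] diam 0.0268
white [435, 232, 43, 28, 880] (456, 248, 22) [ 0.6063 -0.3183  0.1   ] diam 0.0456
white [366, 250, 15, 32, 353] (375, 266, 16) [ 0.5252 -0.342   0.1   ] diam 0.0338
```

```bash
python3 -c "
from h import *
go(.4407,-.2009,.18)"

```

```text
turn -0.0000 (0 x -0.0000) shift [ 0.0656 -0.0217  0.0537] n 3 [ 0.0219 -0.0072  0.0179] q [-0.73  0.39  1.64  0.    1.11 -0.78]
```

Call:
{"fn": "tcp_steps", "kwargs": {"rows": [0.022, -0.0072, 0, 0, 0.022, -0.0072, 0, 0, 0.022, -0.0072, 0, 0, 0, 0, 0.02, 0, 0, 0, 0.03, 0, 0, 0, 0, 0, 0, 0, 0, 0]}}

```text
time: 25.93
position: [0.4403, -0.1982, 0.1836]
tool_rot: [0.688, 0.726, -0.0, -0.002]
ft_force: [0.1, 0.0, -0.1]
grip_width: 0.0661
grip_force: 0.0
```

```bash
python3 -c "
from h import *
go(.4407,-.2009,.077)"
```

```text
turn -0.0000 (0 x -0.0000) shift [-0.0027  0.0003  0.1066] n 3 [-0.0009  0.0001  0.0355] q [-0.66  0.4   1.82  0.    0.93 -0.71]
```

Call:
{"fn": "tcp_steps", "kwargs": {"rows": [-0.0025, 0, 0.02, 0, 0, 0, 0.03, 0, 0, 0, 0.03, 0, 0, 0, 0.015, 0, 0, 0, 0.009, 0, 0, 0, 0, 0, 0, 0, 0, 0, 0, 0, 0, 0]}}

```text
time: 26.6
position: [0.4426, -0.2037, 0.0818]
tool_rot: [0.688, 0.725, 0.0, 0.002]
ft_force: [-0.1, -0.3, -0.2]
grip_width: 0.066
grip_force: 0.0
```

Call:
{"fn": "tcp_steps", "kwargs": {"rows": [0, 0, 0, 0, 0, 0, 0, 0, 0, 0, 0, 0, 0, 0, 0, 0, 0, 0, 0, 0, 0, 0, 0, 0, 0, 0, 0, 0], "finger_gap": 0.02, "force": 25}}

```text
time: 27.18
position: [0.4416, -0.2032, 0.0808]
tool_rot: [0.688, 0.725, -0.0, 0.0]
ft_force: [-0.6, 0.1, 5.4]
grip_width: 0.0439
grip_force: 25.0
```

Call:
{"fn": "tcp_steps", "kwargs": {"rows": [0, 0, -0.02, 0, 0, 0, -0.03, 0, 0, 0, -0.03, 0, 0, 0, -0.03, 0, 0, 0, -0.03, 0, 0, 0, -0.02, 0, 0, 0, 0, 0, 0, 0, 0, 0]}}

```text
time: 27.85
position: [0.4417, -0.2031, 0.241]
tool_rot: [0.688, 0.725, 0.0, 0.001]
ft_force: [-0.5, 0.2, -1.4]
grip_width: 0.0439
grip_force: 25.0
```

```bash
python3 -c "
from h import *
go(.531,.1385,.235,1.625)"
```

```text
turn -0.0020 (1 x -0.0020) shift [0.3363 0.1076 0.006 ] n 10 [0.0336 0.0108 0.0006] q [-0.66  0.32  1.75  0.    1.07 -0.71]
```

Call:
{"fn": "tcp_steps", "kwargs": {"rows": [0.033, 0.0125, 0, 0, 0.033, 0.0125, 0, 0, 0.033, 0.0125, 0, 0, 0.033, 0.0125, 0, 0, 0.033, 0.0125, 0, 0, 0.033, 0.0125, 0, 0, 0.033, 0.0125, 0, 0, 0, 0, 0, 0, 0, 0, 0, 0]}}

```text
time: 28.6
position: [0.5156, 0.0341, 0.2382]
tool_rot: [0.687, 0.727, -0.001, -0.002]
ft_force: [0.2, -0.5, -0.7]
grip_width: 0.044
grip_force: 25.0
```

```bash
cat > knock.py <<'E'
from h import *
import pickle
def blobs(c,tag):
    h=cv2.cvtColor(c["img"],cv2.COLOR_RGB2HSV).astype(int)[:255]
    br=(h[...,0]>2)&(h[...,0]<16)&(h[...,1]>95)&(h[...,2]>45)&(h[...,2]<170)
    br[:, :420]=0
    rd=((h[...,0]<6)|(h[...,0]>174))&(h[...,1]>170)&(h[...,2]>110); rd[120:]=0
    for n,m,z in(("grip",br,.092),("btns",rd,.02)):
        m=cv2.morphologyEx(m.astype(np.uint8),cv2.MORPH_CLOSE,np.ones((5,5)))
        k,l,st,ce=cv2.connectedComponentsWithStats(m)
        for i in range(1,k):
            if st[i,4]>80: print(tag,n,st[i].tolist(),onz(c,*ce[i],z).round(4)[:2])
blobs(pickle.load(open('c8.pkl','rb')),"w8")
c=snap('wrist','pics/k.png');pickle.dump(c,open('k.pkl','wb'));blobs(c,"now")
E
python3 knock.py
```

```text
w8 grip [425, 10, 34, 128, 2682] [0.6211 0.1471]
w8 grip [614, 88, 26, 22, 403] [0.7945 0.1337]
w8 btns [273, 39, 8, 26, 175] [0.4639 0.1667]
w8 btns [249, 40, 6, 25, 120] [0.4365 0.1649]
now grip [446, 24, 36, 124, 2558] [0.6389 0.1416]
now grip [616, 88, 24, 27, 411] [0.7948 0.1348]
now btns [295, 49, 7, 25, 149] [0.4819 0.1615]
now btns [271, 50, 6, 24, 114] [0.4549 0.1597]
```

```bash
python3 -c "
from h import *
cv2.imwrite('pics/kb.png',crop(cv2.imread('pics/k.png'),120,0,400,280,2))"
```

```text
(no output)
```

View pics/kb.png

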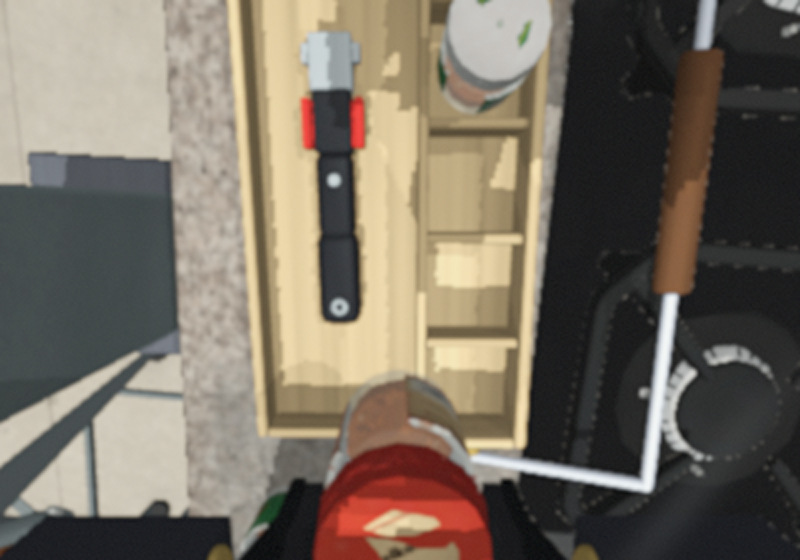

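```bash
python3 - <<'E'
from fit import *
import pickle
w=pickle.load(open('k.pkl','rb'))
P=[(427,340,21.5,-85.5,50),(427,238,21.5,-28.5,50),(428,122,21.5,28.5,50),(517,342,73.5,-85.5,50),(522,238,73.5,-28.5,50),(527,124,73.5,28.5,50),(263,436,-79.5,-146,40),(688,170,138,0,92),(672,292,138,-52,92)]
P=[(120+a/2,b/2,*r) for a,b,*r in P]
p=fit(w,P);[cell(p,i) for i in range(5)]
go(.549,.131,.235,1.625)
E
```

```text
caddy [0.5009 0.1304 0.0634] res px [[-0.1, 1.2], [0.1, -0.2], [-0.1, 0.0], [1.1, -0.1], [1.1, -0.5], [1.4, -1.4], [-1.7, 1.1], [-1.6, 2.7], [-0.4, -1.0]]
cell 0 0.5555 0.0197
cell 1 0.5519 0.0765
cell 2 0.5483 0.1334
cell 3 0.5447 0.1903
cell 4 0.5411 0.2472
turn 0.0001 (1 x 0.0001) shift [0.0961 0.0388 0.0034] n 3 [0.032  0.0129 0.0011] q [-0.15  0.36  1.68 -0.    1.1  -0.21]
```

Call:
{"fn": "tcp_steps", "kwargs": {"rows": [0.032, 0.0128, 0, 0, 0.032, 0.0128, 0, 0, 0.032, 0.0128, 0, 0, 0, 0, 0.02, 0, 0, 0, 0.03, 0, 0, 0, 0.03, 0, 0, 0, 0.01, 0, 0, 0, 0, 0, 0, 0, 0, 0]}}

```text
time: 29.4
position: [0.55, 0.1289, 0.1501]
tool_rot: [0.689, 0.725, -0.001, -0.001]
ft_force: [-0.1, -0.3, -1.3]
grip_width: 0.044
grip_force: 25.0
```

```bash
python3 -c "
from h import *
go(.5485,.131,.087,1.625)"
```

```text
turn -0.0038 (1 x -0.0038) shift [ 0.0021 -0.0014  0.0631] n 2 [ 0.0011 -0.0007  0.0315] q [ 0.03  0.54  1.65 -0.    0.95 -0.02]
```

Call:
{"fn": "tcp_steps", "kwargs": {"rows": [0.0018, -0.0012, 0, 0, 0, 0, 0.01, 0, 0, 0, 0.01, 0, 0, 0, 0.01, 0, 0, 0, 0.01, 0, 0, 0, 0.01, 0, 0, 0, 0.008, 0, 0, 0, 0.004, 0, 0, 0, 0, 0, 0, 0, 0, 0]}}

```text
time: 30.23
position: [0.5489, 0.1319, 0.0881]
tool_rot: [0.688, 0.725, -0.0, -0.0]
ft_force: [0.2, 0.5, -0.1]
grip_width: 0.0437
grip_force: 25.0
```

Release, rise, and go back to view jar B.

Call:
{"fn": "tcp_steps", "kwargs": {"rows": [0, 0, 0, 0, 0, 0, 0, 0, 0, 0, 0, 0, 0, 0, 0, 0, 0, 0, 0, 0], "finger_gap": 0.066}}

```text
time: 30.65
position: [0.549, 0.1319, 0.0887]
tool_rot: [0.688, 0.725, 0.0, 0.0]
ft_force: [0.2, 0.3, 0.5]
grip_width: 0.0643
grip_force: 0.0
```

Call:
{"fn": "tcp_steps", "kwargs": {"rows": [0, 0, -0.02, 0, 0, 0, -0.03, 0, 0, 0, -0.035, 0, 0, 0, -0.035, 0, 0, 0, -0.03, 0, 0, 0, 0, 0]}}

```text
time: 31.15
position: [0.553, 0.1322, 0.2454]
tool_rot: [0.688, 0.725, 0.005, 0.005]
ft_force: [0.1, 0.5, 1.3]
grip_width: 0.0659
grip_force: 0.0
```

```bash
python3 -c "
from h import *
go(.46,-.17,.235,1.625)"
```

```text
turn -0.0019 (1 x -0.0019) shift [-0.2967 -0.1093  0.0104] n 9 [-0.033  -0.0121  0.0012] q [ 0.04  0.42  1.56  0.    1.15 -0.01]
```

Call:
{"fn": "tcp_steps", "kwargs": {"rows": [-0.033, -0.012, 0.001, 0, -0.033, -0.012, 0.001, 0, -0.033, -0.012, 0.001, 0, -0.033, -0.012, 0.001, 0, -0.033, -0.012, 0.001, 0, -0.033, -0.012, 0.001, 0, -0.033, -0.012, 0.001, 0, -0.033, -0.012, 0.001, 0, -0.033, -0.012, 0.001, 0, 0, 0, 0, 0, 0, 0, 0, 0]}}

```text
time: 32.07
position: [0.4558, -0.1718, 0.229]
tool_rot: [0.69, 0.724, 0.0, -0.0]
ft_force: [0.6, 0.3, -0.5]
grip_width: 0.0659
grip_force: 0.0
```

```bash
python3 caps.py; python3 -c "
from h import *
import pickle
w=pickle.load(open('caps.pkl','rb'));u,v=px(w,(.4425,-.094,.1));print(u,v);u,v=int(u),int(v)
g=cv2.cvtColor(w['img'],cv2.COLOR_RGB2GRAY);a=max(v-60,0);b=max(u-60,0)
print(cv2.HoughCircles(crop(g,b,a,120,120,1),cv2.HOUGH_GRADIENT,1,20,param1=120,param2=15,minRadius=18,maxRadius=32),b,a)"
```

```text
white [473, 0, 93, 35, 820] (519, 16, 49) [ 0.6097 -0.0125  0.1   ] diam 0.0798
white [297, 80, 41, 49, 1373] (315, 104, 25) [ 0.4462 -0.0885  0.1   ] diam 0.0435
white [558, 174, 63, 59, 2274] (590, 205, 37) [ 0.7165 -0.169   0.1   ] diam 0.0724
310.5163222583752 110.26816580400768
[[[62.5 52.5 24.6]]] 250 50
```

```bash
python3 -c "
from h import *
import pickle
w=pickle.load(open('caps.pkl','rb'));print(onz(w,313.5,103,.1))
go(.4445,-.0885,.18)"
```

```text
[ 0.44488821 -0.08774577  0.1       ]
turn -0.0000 (0 x -0.0000) shift [ 0.0824 -0.0073  0.049 ] n 3 [ 0.0275 -0.0024  0.0163] q [-0.59  0.33  1.76  0.    1.05 -0.64]
```

Call:
{"fn": "tcp_steps", "kwargs": {"rows": [0.027, -0.0025, 0, 0, 0.027, -0.0025, 0, 0, 0.0275, -0.0025, 0, 0, 0, 0, 0.02, 0, 0, 0, 0.03, 0, 0, 0, 0, 0, 0, 0, 0, 0]}}

```text
time: 32.7
position: [0.4436, -0.0874, 0.1786]
tool_rot: [0.688, 0.726, -0.001, -0.002]
ft_force: [0.9, -0.5, 0.9]
grip_width: 0.0663
grip_force: 0.0
```

```bash
python3 -c "
from h import *
go(.4445,-.0885,.073)"
```

```text
turn -0.0000 (0 x -0.0000) shift [-0.0012  0.0008  0.1056] n 3 [-0.0004  0.0003  0.0352] q [-0.44  0.37  1.9   0.    0.88 -0.5 ]
```

Call:
{"fn": "tcp_steps", "kwargs": {"rows": [0, 0.001, 0.02, 0, 0, 0, 0.03, 0, 0, 0, 0.03, 0, 0, 0, 0.015, 0, 0, 0, 0.009, 0, 0, 0, 0, 0, 0, 0, 0, 0, 0, 0, 0, 0]}}

```text
time: 33.37
position: [0.4469, -0.0897, 0.0767]
tool_rot: [0.688, 0.725, 0.0, 0.001]
ft_force: [0.1, -1.2, -0.4]
grip_width: 0.0656
grip_force: 0.0
```

Call:
{"fn": "tcp_steps", "kwargs": {"rows": [0, 0, 0, 0, 0, 0, 0, 0, 0, 0, 0, 0, 0, 0, 0, 0, 0, 0, 0, 0, 0, 0, 0, 0, 0, 0, 0, 0], "finger_gap": 0.02, "force": 25}}

```text
time: 33.95
position: [0.4458, -0.0894, 0.0757]
tool_rot: [0.688, 0.725, 0.0, 0.0]
ft_force: [-0.5, -0.1, 4.3]
grip_width: 0.0414
grip_force: 25.0
```

Call:
{"fn": "tcp_steps", "kwargs": {"rows": [0, 0, -0.02, 0, 0, 0, -0.03, 0, 0, 0, -0.03, 0, 0, 0, -0.03, 0, 0, 0, -0.03, 0, 0, 0, -0.03, 0, 0, 0, 0, 0, 0, 0, 0, 0]}}

```text
time: 34.62
position: [0.4465, -0.0896, 0.2467]
tool_rot: [0.688, 0.725, 0.001, 0.002]
ft_force: [-0.3, 0.4, -2.1]
grip_width: 0.0417
grip_force: 25.0
```

```bash
python3 -c "
from h import *
go(.521,.0,.24,1.62)"
```

```text
turn 0.0030 (1 x 0.0030) shift [0.0859 0.0788 0.0067] n 4 [0.0215 0.0197 0.0017] q [-0.44  0.26  1.81  0.    1.06 -0.5 ]
```

Call:
{"fn": "tcp_steps", "kwargs": {"rows": [0.021, 0.015, 0, 0, 0.021, 0.015, 0, 0, 0.021, 0.015, 0, 0, 0.021, 0.015, 0, 0, 0.021, 0.015, 0, 0, 0, 0, 0, 0, 0, 0, 0, 0]}}

```text
time: 35.2
position: [0.5141, 0.0205, 0.2432]
tool_rot: [0.687, 0.726, -0.001, -0.002]
ft_force: [-0.3, -1.1, -0.5]
grip_width: 0.0418
grip_force: 25.0
```

```bash
python3 knock.py; python3 -c "
from h import *
go(.552,.0755,.24,1.625)"
```

```text
w8 grip [425, 10, 34, 128, 2682] [0.6211 0.1471]
w8 grip [614, 88, 26, 22, 403] [0.7945 0.1337]
w8 btns [273, 39, 8, 26, 175] [0.4639 0.1667]
w8 btns [249, 40, 6, 25, 120] [0.4365 0.1649]
now grip [448, 7, 36, 126, 2585] [0.639  0.1418]
now grip [617, 74, 23, 29, 418] [0.795  0.1325]
now btns [273, 37, 6, 25, 119] [0.4549 0.1599]
now btns [297, 36, 7, 25, 143] [0.4819 0.1613]
now btns [343, 45, 50, 53, 1324] [0.5574 0.1432]
turn -0.0007 (1 x -0.0007) shift [0.0536 0.0413 0.0034] n 2 [0.0268 0.0206 0.0017] q [-0.18  0.35  1.68 -0.    1.11 -0.23]
```

Unmoved since. Place B in cell 1.

Call:
{"fn": "tcp_steps", "kwargs": {"rows": [0.018, 0.0134, 0, 0, 0.018, 0.0134, 0, 0, 0.018, 0.0134, 0, 0, 0, 0, 0, 0, 0, 0, 0.03, 0, 0, 0, 0.03, 0, 0, 0, 0.03, 0, 0, 0, 0.01, 0, 0, 0, 0, 0, 0, 0, 0, 0]}}

```text
time: 36.08
position: [0.5522, 0.0746, 0.1453]
tool_rot: [0.689, 0.725, -0.0, -0.0]
ft_force: [-0.2, -0.1, -0.9]
grip_width: 0.0413
grip_force: 25.0
```

```bash
python3 -c "
from h import *
go(.552,.0755,.083,1.625)"
```

```text
turn -0.0031 (1 x -0.0031) shift [ 0.0009 -0.0001  0.0623] n 2 [ 0.0004 -0.0001  0.0312] q [-0.07  0.54  1.68 -0.    0.92 -0.12]
```

Call:
{"fn": "tcp_steps", "kwargs": {"rows": [0.0005, 0, 0, 0, 0, 0, 0.01, 0, 0, 0, 0.01, 0, 0, 0, 0.01, 0, 0, 0, 0.01, 0, 0, 0, 0.01, 0, 0, 0, 0.008, 0, 0, 0, 0.003, 0, 0, 0, 0, 0, 0, 0, 0, 0]}}

```text
time: 36.92
position: [0.5525, 0.076, 0.0841]
tool_rot: [0.688, 0.725, -0.0, -0.0]
ft_force: [0.4, -1.2, -0.8]
grip_width: 0.0416
grip_force: 25.0
```

Call:
{"fn": "tcp_steps", "kwargs": {"rows": [0, 0, 0, 0, 0, 0, 0, 0, 0, 0, 0, 0, 0, 0, 0, 0, 0, 0, 0, 0], "finger_gap": 0.066}}

```text
time: 37.33
position: [0.5527, 0.076, 0.0848]
tool_rot: [0.688, 0.725, 0.0, 0.0]
ft_force: [-0.7, 0.5, -0.8]
grip_width: 0.0634
grip_force: 0.0
```

Call:
{"fn": "tcp_steps", "kwargs": {"rows": [0, 0, -0.02, 0, 0, 0, -0.03, 0, 0, 0, -0.035, 0, 0, 0, -0.035, 0, 0, 0, -0.03, 0, 0, 0, 0, 0, -0.03, 0, 0, 0, -0.03, 0, 0, 0, 0, 0, 0, 0]}}

```text
time: 38.08
position: [0.5562, 0.0119, 0.2345]
tool_rot: [0.689, 0.724, -0.001, 0.001]
ft_force: [-0.4, 0.8, 0.0]
grip_width: 0.0664
grip_force: 0.0
```

```bash
python3 knock.py|tail -5
```

```text
now grip [420, 0, 18, 120, 1471] [0.6419 0.1446]
now grip [589, 67, 33, 22, 513] [0.8054 0.1299]
now btns [230, 23, 7, 26, 116] [0.4546 0.1599]
now btns [255, 22, 9, 28, 191] [0.4821 0.1614]
now btns [293, 27, 51, 58, 1481] [0.5461 0.1457]
```

```bash
python3 -c "
from h import *
go(.639,.139,.2,1.632)"
```

```text
turn -0.0124 (1 x -0.0124) shift [0.1197 0.0908 0.0341] n 5 [0.0239 0.0182 0.0068] q [-0.18  0.42  1.59 -0.    1.13 -0.22]
```

Call:
{"fn": "tcp_steps", "kwargs": {"rows": [0.024, 0.0182, 0.002, -0.012, 0.024, 0.0182, 0.002, 0, 0.024, 0.0182, 0.002, 0, 0.024, 0.0182, 0.002, 0, 0.024, 0.0182, 0.002, 0, 0, 0, 0, 0, 0, 0, 0.02, 0, 0, 0, 0.03, 0, 0, 0, 0.02, 0, 0, 0, 0, 0, 0, 0, 0, 0], "finger_gap": 0.05}}

```text
time: 39.05
position: [0.6375, 0.1417, 0.153]
tool_rot: [0.684, 0.73, -0.001, -0.002]
ft_force: [0.5, -0.5, -0.0]
grip_width: 0.0499
grip_force: 0.0
```

```bash
python3 -c "
from h import *
go(.639,.139,.074,1.632)"
```

```text
turn 0.0033 (1 x 0.0033) shift [-0.0028  0.0014  0.079 ] n 3 [-0.0009  0.0005  0.0263] q [ 0.05  0.64  1.42  0.    1.08 -0.02]
```

Call:
{"fn": "tcp_steps", "kwargs": {"rows": [-0.0025, 0.001, 0.02, 0, 0, 0, 0.025, 0, 0, 0, 0.02, 0, 0, 0, 0.01, 0, 0, 0, 0.004, 0, 0, 0, 0, 0, 0, 0, 0, 0]}}

```text
time: 39.63
position: [0.6414, 0.1391, 0.077]
tool_rot: [0.684, 0.729, 0.001, 0.001]
ft_force: [-0.5, 0.8, -0.6]
grip_width: 0.0498
grip_force: 0.0
```

Call:
{"fn": "tcp_steps", "kwargs": {"rows": [0, 0, 0, 0, 0, 0, 0, 0, 0, 0, 0, 0, 0, 0, 0, 0, 0, 0, 0, 0, 0, 0, 0, 0, 0, 0, 0, 0], "finger_gap": 0, "force": 8}}

```text
time: 40.22
position: [0.6386, 0.1389, 0.0755]
tool_rot: [0.684, 0.729, -0.001, -0.001]
ft_force: [-3.9, -0.5, 3.3]
grip_width: 0.0175
grip_force: 8.0
```

Call:
{"fn": "tcp_steps", "kwargs": {"rows": [0, -0.0026, -0.005, 0, 0, -0.0027, -0.0049, 0, 0, -0.0032, -0.0047, 0, 0, -0.0033, -0.0047, 0, 0, -0.0037, -0.0043, 0, 0, -0.0038, -0.0042, 0, 0, -0.0042, -0.0038, 0, 0, -0.0042, -0.0038, 0, 0, -0.0046, -0.0033, 0, 0, -0.0046, -0.0033, 0, 0, -0.005, -0.0028, 0, 0, -0.005, -0.0028, 0, 0, 0, 0, 0, 0, 0, 0, 0]}}

```text
time: 41.38
position: [0.5954, 0.1363, 0.1254]
tool_rot: [0.684, 0.729, 0.002, 0.002]
ft_force: [2.4, 3.0, 6.3]
grip_width: 0.0177
grip_force: 8.0
```

```bash
python3 -c "
from h import *
go(.5484,.1334,.131)"
```

```text
turn -0.0000 (0 x -0.0000) shift [ 0.0002 -0.0471 -0.0056] n 2 [ 0.0001 -0.0235 -0.0028] q [ 0.04  0.63  1.56  0.    0.95 -0.02]
```

Call:
{"fn": "tcp_steps", "kwargs": {"rows": [0, -0.0052, -0.0018, 0, 0, -0.0052, -0.0018, 0, 0, -0.0054, -0.0015, 0, 0, -0.0055, -0.0015, 0, 0, -0.0056, -0.001, 0, 0, -0.0056, -0.001, 0, 0, -0.0056, -0.0003, 0, 0, -0.0057, -0.0002, 0, 0, -0.003, 0, 0, 0, 0, 0, 0, 0, 0, 0, 0]}}

```text
time: 42.3
position: [0.5452, 0.1334, 0.1325]
tool_rot: [0.684, 0.729, -0.001, -0.001]
ft_force: [-0.8, 4.2, 7.3]
grip_width: 0.0178
grip_force: 8.0
```

```bash
python3 -c "
from h import *
import pickle
t=snap('top','pics/t9.png');s=snap('scene','pics/s9.png');pickle.dump((t,s),open('c9.pkl','wb'))"
```

Call:
{"fn": "tcp_steps", "kwargs": {"rows": [0, 0, 0, 0, 0, 0, 0, 0, 0, 0, 0, 0, 0, 0, 0, 0], "finger_gap": 0.05}}

```text
time: 42.73
position: [0.5457, 0.1325, 0.1314]
tool_rot: [0.684, 0.729, -0.001, -0.001]
ft_force: [0.8, 0.2, 0.7]
grip_width: 0.0369
grip_force: 0.0
```

Call:
{"fn": "tcp_steps", "kwargs": {"rows": [0, 0, -0.015, 0, 0, 0, -0.03, 0, 0, 0, -0.03, 0, 0, 0, -0.03, 0, 0, 0, -0.03, 0, 0, 0, -0.03, 0, -0.033, 0, 0, 0, -0.033, 0, 0, 0, -0.033, 0, 0, 0, -0.033, 0, 0, 0, -0.033, 0, 0, 0, -0.033, 0, 0, 0, 0, 0, 0, 0, 0, 0, 0, 0]}}

```text
time: 43.9
position: [0.5589, -0.0664, 0.2964]
tool_rot: [0.685, 0.728, -0.0, -0.001]
ft_force: [0.1, 1.0, 0.3]
grip_width: 0.0499
grip_force: 0.0
```

```bash
python3 -c "
from h import *
import pickle
w=snap('wrist','pics/w10.png');s=snap('scene','pics/s10.png');t=snap('top','pics/t10.png');pickle.dump((w,s,t),open('c10.pkl','wb'))
a=crop(cv2.imread('pics/w10.png'),70,0,500,250,1.6)[:400]
b=crop(cv2.imread('pics/t10.png'),230,165,125,90,2.2);c=crop(cv2.imread('pics/t10.png'),360,165,120,90,2.2);d=crop(cv2.imread('pics/s10.png'),240,150,118,90,2.2)
r=np.hstack([b,c,d])[:, :800];r=cv2.copyMakeBorder(r,0,0,0,800-r.shape[1],0)
cv2.imwrite('pics/f.png',np.vstack([a,r]))"
```

```text
(no output)
```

View pics/f.png

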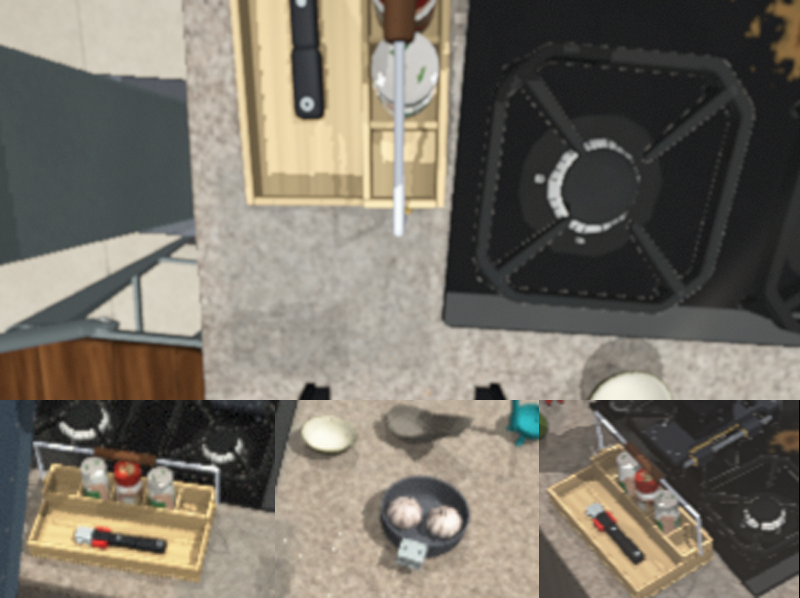

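```bash
python3 - <<'E'
from fit import *
import pickle
w,s,t=pickle.load(open('c10.pkl','rb'))
q=lambda u,v:(70+u/1.6,v/1.6)
P=[(*q(368,124),21.5,-85.5,50),(*q(437,125),73.5,-85.5,50),(*q(247,204),-79.5,-146,40)]
p=fit(w,P,(.501,.1304,.063))
c,sn=np.cos(.0634),np.sin(.0634)
for p in(p,(.5009,.1304,.0634)):
  for pt in((400,39),(399,120),(399,180)):
    X=onz(w,*q(*pt),.15);d=X[:2]-p[:2];print((c*d[0]+sn*d[1]-.0475).round(4),(-sn*d[0]+c*d[1]).round(3))
E
```

```text
caddy [0.5005 0.1304 0.0538] res px [[0.4, 0.0], [0.3, -0.3], [-1.0, 0.3]]
-0.0026 -0.05
-0.0033 -0.091
-0.0034 -0.124
-0.0029 -0.05
-0.0037 -0.091
-0.0038 -0.124
```

```bash
python3 -c "
from rig import robot
print(robot.hand_in())"
```

```text
the job is handed in; nothing more can be done
None
```

The job is handed in, with no verdict shown: the handle lies in the front bay, the three jars that were out (one red-capped, two white-capped) stand one to a cell, and the bail is upright over them (about 92° measured); the garlic is still in the pan, I never touched the bowl or the dish, and the caddy was knocked about 2 cm mid-run, so I re-measured it before placing the last two jars.

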